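Lock the spice carousel's spindle with its R-clip

TASK

The spice carousel on the counter needs its big R-clip back. Draw the clip out of its dock by the leg, lay it flat on the counter and let go, then take it again by its eye and push its straight leg through the cross-hole in the carousel's spindle until the bow springs over and sits snugly round the spindle; leave it there. Do not knock the other things about.

Things in the scene. Friction and masses are not known exactly. Their poses are not given: they have to be found in the camera images.
- carousel: Spice carousel, fixed, left or right on the counter: dark foot, light-wood platter (204 mm across, top 25 mm high, turns) with dark hub (60 mm across, up to 36 mm) and a fixed upright steel spindle, 36 mm in diameter, 108 mm high. Origin: spindle axis at counter height; z up; the spindle's cross-hole runs level along y, open at both ends.
- pin_hole (a point): Middle of the cross-hole, on the spindle's axis, 85 mm above the counter; axes as carousel. The hole is square, 13 x 13 mm, mouths chamfered to about 19 mm. The leg may enter from either end and the bow may lie on either side.
- dock: Clip's dock, fixed: wooden block 116 x 76 mm with a deck 30 mm high on which the clip lies flat. A roofed pocket (roof top 51 mm high) covers the eye, so it cannot be gripped there; the deck ends 87 mm along +x, the leg's end juts out beyond. Origin: at counter height below the parked eye (within 2 mm); x: out of the pocket's mouth, the way to draw the clip; z up.
- dock_mouth (a point): Middle of the pocket's open mouth, 18 mm along x from the dock's origin, 35 mm above the counter; the pocket is 46 mm wide and 17 mm high inside and 40 mm deep. Axes as dock.
- clip: Steel R-clip of round wire 10 mm thick, 159 mm long, about 90 g; flat in its x-y plane, 10 mm high. Origin: centre of the eye, on the underside. Straight leg along +x on y = 0 to x = 141 mm. Springy bow beside it on the +y side. Only the leg from x = 107 mm on is free on both sides; held by leg or bow it cannot be pushed home.
- clip_eye (a point): Centre of the eye at mid wire (5 mm above the underside); axes as clip. The eye is an eight-sided ring, 36 mm across its flats, 16 mm inside, with flats facing +y and -y to grip.
- clip_seat (a point): Centre of the bow's round seat, on the leg's axis 58 mm from the eye; lies on the spindle's axis when home. The bow narrows to y = 13 mm (wire centre) 78 mm from the eye and flares to y = 34 mm at 101 mm. A stop tab on the leg's -y side (to y = -12 mm, front at x = 39 mm) meets the spindle when home. Axes as clip.
- clip_tip (a point): End of the leg, 141 mm from the eye.
- bow (a joint): Angle by which the bow is sprung open, rad: 0 relaxed, grows as it is forced away from the leg (stiff spring, 12 N m/rad; passing the spindle opens it to about 0.1 and takes some 7 to 15 N of push along the leg, then it springs back to nearly 0).
- squeezer: Citrus squeezer, 66 mm across, 45 mm high, loose on the platter. Origin: centre of underside. Leave alone.
- timer: Wind-up kitchen timer, 60 mm across, 41 mm high, loose on the platter. Origin: centre of underside. Leave alone.
- brush: Scrubbing brush, 61 x 154 x 46 mm, loose on the chopping board at the back. Leave alone.
- glass: Clear drinking glass, 66 mm across, 118 mm high, on the right. Leave alone.

How it is judged:
On the way, in this order (a step that is already met when the one before it is completed fails the run):
1. the clip lies flat on the counter, out of its dock and let go (height (world z) of clip below 0.006 m and angle between clip's own z axis and vertical below 0.06 rad and contact force between clip and the fingers below 0.05 N and linear speed of clip below 0.02 m/s), for 0.2 s.
2. the bow is sprung open by the spindle, the leg in the cross-hole (value of joint bow above 0.03 rad and distance between clip_seat and pin_hole below 0.05 m and angle between the x axis of clip and the y axis of carousel, either way round below 0.2 rad).
At the end, for the whole second after the job is handed in: The leg is through the cross-hole with the bow closed round the spindle: seat centre within 4 mm (along, across) and 5 mm (height) of the hole's middle, leg within 0.12 rad of the hole's axis, bow under 0.03 rad, clip at rest and let go (x of clip_seat in the frame of pin_hole between -0.004 and 0.004 m and y of clip_seat in the frame of pin_hole between -0.004 and 0.004 m and z of clip_seat in the frame of pin_hole between -0.005 and 0.005 m and angle between the x axis of clip and the y axis of carousel, either way round below 0.12 rad and value of joint bow below 0.03 rad and linear speed of clip below 0.01 m/s and angular speed of clip below 0.1 rad/s); the robot touches nothing.
It fails at once if another thing (squeezer, timer, brush, glass) is moved more than 40 mm or tipped over (distance of any of squeezer, timer, brush, glass from where it was at the start of the episode above 0.04 m or angle between any of squeezer, timer, brush, glass's own z axis and vertical above 0.5 rad).
It also fails if it takes over 58 s, if anything falls off the work surface, if the arm or the gripper's body presses on something with over 40 N, if the wrist force passes 120 N, or if a joint passes its speed limit or range.

ROBOT

A 6-joint arm with a two-finger parallel gripper is mounted at the origin on a cart in front of the work surface, level with it; the furniture and walls round the work are solid. World frame = base frame: x ahead of the robot, y to its left, z up, the work surface at z = 0. Lengths are in m, angles in rad, forces in N, time in s.
With the tool pointing down it reaches from about 0.35 to 0.775 m from the base axis. Payload 5.5 kg.
Tool frame: the origin (TCP) lies midway between the tips of the shut fingers; the grasp point (between the pads) lies 19 mm behind it (env.tcp_to_grasp is the distance from the TCP to the grasp point, in m); z points along the fingers, y is the direction in which the jaws open and shut (so a half turn about z gives the same grasp; the last joint's range is limited). The gripper opens to 85 mm and grips with 20 to 120 N. Pads are 22 mm wide; open, the fingers measure 114 mm over their backs; the gripper's body (76 mm by 85 mm) begins 54 mm behind the grasp point. The pads swing forward as they close: fully open they stand 13 mm farther back than shut.
Start: joints at [-1.413, 0.313, 0.046, 1.304, 0, 1.431], TCP at [0.169, -0.55, 0.231] pointing down, gripper open.
Joint ranges: [-2.76, 2.76], [-0.86, 1.69], [-1.03, 1.26], [-2.2, 2.34], [-1.47, 1.5], [-3.14, 3.14]. Speed limits (rad/s): [2.57, 2.57, 3.14, 3.14, 3.14, 3.14].

INTERFACE

Orientations are given as a unit quaternion [w, x, y, z].
In Python, from workcell import get_state, viewer, hand_in, finder, env gives the robot as it stands.
- The arm moves only by the tool arm_command, never from a script. Its argument "motion" is a list of rows, each an object of numbers: "x", "y", "z": the shift along the tool's x, y, z in mm; "rx", "ry", "rz": the turn, a rotation vector about the tool's x, y, z in degrees; "hand": the closure, from -1 (fully open) to 1 (shut). A call has 1 to 10 rows; each row is the pose to reach, as a shift and turn from the pose commanded when the call began, along the tool's axes at that moment; what a row does not reach only later rows make up. A row lasts 1/8 s, in which the tool goes at most 62.5 mm and 10.7 degrees, less where a joint would pass 70% of its speed; a pose out of reach is approached as far as the arm can. A call with a gripper value outside its range is refused whole. The fingers move at their own pace and stop on an object; "force" is the grip in N (left out, the last holds). Time passes only in rows, so rows that repeat a pose let the fingers close. It gives the time, the measured TCP pose, the force and the opening at its end, in the units of the state.
- get_state(): the state, without advancing time (a new reading comes with each control period).
- viewer.read_camera(name): name is "side" or "top" or "wrist"; returns a dict with "image" (400x640x3 uint8, red, green, blue), "z_map" (400x640 float32, m along the optical axis (not along the pixel's ray), 0 where there is no reading), "intrinsics" (3x3 intrinsics, pixels), "rvec" (rotation vector, rad) and "tvec" (3), from world to camera coordinates, as OpenCV has them. Camera axes: x right, y down, z forward; pixel columns grow to the right and rows downward; lengths in m; the calibration is good to about 2 mm. A picture is of the moment at which its call begins.
- hand_in(): hands the job in, once; it reports no verdict.
Trained networks look in a picture, given as the dict that the camera call returned (one of the last four; its "shot" number tells which), for a name from the list of things; names that differ only in an ending like _2 or _b are one class to them, and where a whole thing is asked for, a point or a joint stands for the part that bears it (a point fixed in the world has none). Each returns a list of dicts, best first, with "score" (0 to 1); they miss things now and then, are a little off and sometimes report something else, mostly with a low value. They report only what shows in the picture. A call takes as long as a camera call.
- finder.find_in(picture, query): "at" ([column, row] in pixels, amid what is visible of it).
- finder.masks_of(picture, query): "region" (400x640 bool, what is visible of it) and "at" ([column, row] in pixels, amid what is visible of it).
The state is a dict: "clock": time; "joint_pos": joint angles; "qvel": joint speeds; "tau": joint torques, N m; "tcp_pos": TCP position; "orientation": TCP orientation; "wrist_force": force on the tool from outside, world axes, zero at the start; "ft_torque": the same for the moment, N m; "finger_gap": finger opening in m.
Only numpy, scipy, OpenCV 4.12 (cv2) and the standard library are available. Lean on these libraries where they do the work, as an engineer would, in place of code of your own. Each camera call takes 0.05 s, during which the arm holds its last target.

## Working session

There is one attempt and no reset: what is moved stays moved. The work goes in short steps, Python scripts to look and compute and a tool call to move; the robot and the scene stay as the last step left them, time stands still between calls to the robot, and variables do not carry over. Pictures are saved under pics/ and viewed, and the job is handed in when it is done.

Besides the shell and the picture viewer there is one more tool, called after "Call:" as a command line: name --argument value ..., lists and objects as JSON in quotes. arm_command: Moves the arm, as the interface text tells. Its arguments: {"type":"object","properties":{"motion":{"type":"array","items":{"type":"object","properties":{"x":{"type":"number"},"y":{"type":"number"},"z":{"type":"number"},"rx":{"type":"number"},"ry":{"type":"number"},"rz":{"type":"number"},"hand":{"type":"number"}}}},"force":{"type":"number"}},"required":["motion"]}

```bash
ls; mkdir -p pics; cat > h.py <<'E'
import numpy as np,cv2
from workcell import get_state, viewer, hand_in, finder, env
def snap(n,fn=None):
    p=viewer.read_camera(n)
    if fn: cv2.imwrite('pics/'+fn,p['image'][:,:,::-1])
    return p
def cam(p):
    R=cv2.Rodrigues(np.array(p['rvec'],float))[0];t=np.array(p['tvec'],float).ravel();return R,t,np.array(p['intrinsics'])
def cloud(p):
    R,t,K=cam(p);z=p['z_map'];v,u=np.mgrid[:400,:640]
    c=np.stack([(u-K[0,2])/K[0,0]*z,(v-K[1,2])/K[1,1]*z,z],-1)
    w=(c-t)@R; w[z==0]=np.nan; return w
def proj(p,X):
    R,t,K=cam(p);c=np.atleast_2d(X)@R.T+t;q=c@K.T;return q[:,:2]/q[:,2:]
def onplane(p,uv,h):
    R,t,K=cam(p);uv=np.atleast_2d(uv);d=np.c_[uv,np.ones(len(uv))]@np.linalg.inv(K).T@R
    o=-t@R; s=(h-o[2])/d[:,2];return o+s[:,None]*d
E
python3 - <<'E'
from h import *
print(get_state())
for n in ['side','top','wrist']:
    p=snap(n,n+'0.png'); R,t,K=cam(p); print(n,-t@R,R.tolist())
E
```

```text
pics
{'clock': 0.0, 'joint_pos': array([-1.41262619e+00,  3.13992964e-01,  4.49402126e-02,  1.30359934e+00,
       -1.07672644e-05,  1.43119861e+00]), 'qvel': array([-5.89323661e-04, -4.18136020e-04, -1.91316305e-03, -1.34942261e-04,
       -6.57437552e-05, -3.31276901e-04]), 'tau': array([-1.44905174e-03, -4.80617630e+01,  2.98538429e+01,  1.90953462e-02,
       -2.55191353e-04, -8.30899552e-06]), 'tcp_pos': array([ 0.16860213, -0.54917107,  0.23039726]), 'orientation': array([-9.27793718e-04,  9.88936820e-01,  1.48334436e-01, -1.39997963e-05]), 'wrist_force': array([ 0.35318288, -0.76214098, -0.25948535]), 'ft_torque': array([-0.01097812,  0.04250784,  0.04936275]), 'finger_gap': 0.08535556069383353}
side [ 0.47537662 -0.99754839  0.55993892] [[0.9930997166256268, -0.1160235648594917, -0.01707293868655209], [-0.06808667871469926, -0.4519000553273777, -0.8894664379147278], [0.09548380501268665, 0.884491307132189, -0.4566814760726462]]
top [ 0.5237828  -0.11158285  1.06864707] [[-0.02579020256692699, -0.9995760722144543, 0.013510784872878892], [-0.9977014222268995, 0.02488993330206546, -0.06302668725739233], [0.06266368595908849, -0.015105200314563465, -0.9979203852940763]]
wrist [ 0.23828071 -0.52793005  0.37257053] [[0.2929452027901751, -0.9561284880137668, -0.0011927156961824004], [-0.9151934455236399, -0.28076390922068795, 0.2891238221760462], [-0.2767743944673932, -0.08360587113131296, -0.9572909656314438]]
```

View pics/top0.png

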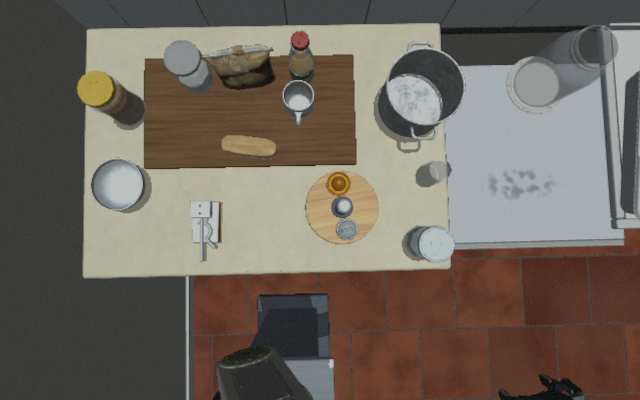

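View pics/side0.png

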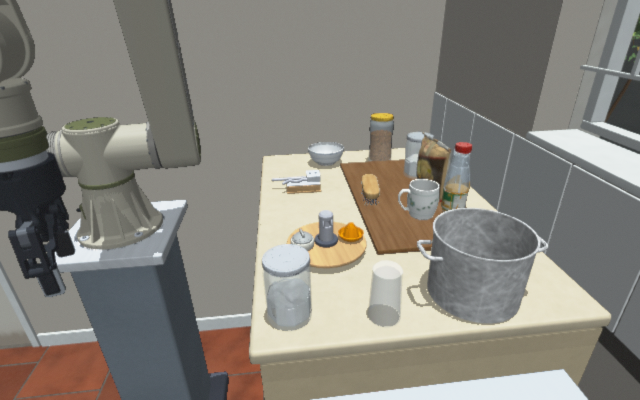

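```bash
python3 - <<'E'
from h import *
p=snap('top');np.save('top0.npy',cloud(p))
for q in ['carousel','dock','clip','squeezer','timer','brush','glass','pin_hole','clip_eye','clip_tip','clip_seat','dock_mouth']:
    r=finder.find_in(p,q); print(q,[(np.round(a['at']),round(a['score'],2)) for a in r[:2]])
E
```

```text
carousel [(array([337., 207.]), 0.97), (array([337., 184.]), 0.21)]
dock [(array([208., 214.]), 0.86)]
clip [(array([203., 234.]), 0.65)]
squeezer [(array([337., 186.]), 0.97)]
timer [(array([349., 227.]), 0.7)]
brush [(array([245., 147.]), 0.6)]
glass [(array([432., 172.]), 0.67)]
pin_hole [(array([338., 208.]), 0.79)]
clip_eye [(array([201., 242.]), 0.61)]
clip_tip [(array([202., 237.]), 0.71)]
clip_seat [(array([205., 235.]), 0.68)]
dock_mouth [(array([207., 214.]), 0.94), (array([347., 228.]), 0.49)]
```

```bash
python3 - <<'E'
from h import *
im=cv2.imread('pics/top0.png')
a=cv2.resize(im[185:275,165:255],None,fx=6,fy=6,interpolation=cv2.INTER_CUBIC)
cv2.imwrite('pics/zd.png',a)
a=cv2.resize(im[160:255,295:390],None,fx=6,fy=6,interpolation=cv2.INTER_CUBIC)
cv2.imwrite('pics/zc.png',a)
s=cv2.imread('pics/side0.png')
cv2.imwrite('pics/zs.png',cv2.resize(s[160:275,265:385],None,fx=6,fy=5,interpolation=cv2.INTER_CUBIC))
w=np.load('top0.npy')
np.set_printoptions(linewidth=250,precision=0,suppress=True)
print('dock z mm');print((w[195:270:2,184:226:2,2]*1000).round())
for uv in [(208,214),(203,234),(343,207)]: print(uv,w[uv[1],uv[0]]*1000)
# carousel
m=(w[...,2]>.1)&(w[...,2]<.115); m[:180]=0;m[230:]=0;m[:,:310]=0;m[:,370:]=0
print('spindle top',np.nanmean(w[m],0)*1000,m.sum(),np.ptp(w[m],axis=0)*1000)
m=(w[...,2]>.02)&(w[...,2]<.03); m[:165]=0;m[250:]=0;m[:,:300]=0;m[:,385:]=0
v=w[m];print('platter',(v.min(0)+v.max(0))/2*1000,np.ptp(v,axis=0)*1000)
E
```

```text
dock z mm
[[ 3.  1.  1.  2.  2.  0.  1.  2.  2. -0. -0.  1.  1.  2.  2.  1.  2.  2.  3.  0. -1.]
 [ 2.  2. -2.  1. -0. -2. -0.  0.  2.  1.  1.  1.  0. -0.  2. -4.  2.  2. -1. -1.  1.]
 [-0.  1.  4.  0. -0.  3.  4.  0. -1.  2. -0.  3. -2.  0.  1. -0. -2.  1.  1.  3.  2.]
 [ 0.  2.  0. -1. 53. 50. 53. 51. 50. 54. 51. 51. 52. 47. 31.  9.  7.  2.  6.  2. -1.]
 [-3. -3.  2.  2. 50. 51. 50. 50. 50. 51. 54. 54. 55. 52. 33. 32. 29. 30. 15.  2.  0.]
 [-0.  2. -0.  6. 53. 50. 50. 53. 55. 49. 50. 52. 47. 49. 30. 32. 29. 33. 17.  3.  5.]
 [ 3.  1. -1. 54. 49. 53. 52. 53. 53. 54. 51. 56. 53. 49. 32. 33. 30. 30. 12. -2. -2.]
 [ 0.  3. -1. 53. 53. 51. 53. 48. 50. 50. 50. 49. 50. 48. 30. 33. 31. 32. 15. -2. -2.]
 [ 1. -1.  2. 53. 50. 55. 51. 51. 53. 52. 52. 51. 52. 50. 31. 29. 29. 34. 17. -1. -3.]
 [ 2.  3.  1. 53. 52. 53. 49. 49. 53. 52. 48. 52. 52. 47. 32. 30. 30. 30. 16.  1. -3.]
 [ 3.  2.  3. 51. 53. 49. 48. 50. 50. 52. 55. 54. 52. 52. 30. 30. 30. 31. 14. -1. -0.]
 [ 0. -3.  0.  2. 51. 51. 52. 49. 53. 41. 32. 40. 34. 31. 30. 29. 30. 29. 13.  1.  1.]
 [ 2.  2. -1.  0.  2. 30. 34. 31. 37. nan 34. 
[... 1698 characters left out ...]
. -1.  1.  2. -2. -3.  0. -1. 38. 40.  3.  4.  2. -2. -1.  3.  2. -1.  4. -1. -3.]
 [-4.  3.  1.  2.  1. -2.  2.  1.  3. -2.  2.  2.  1. -0. -2.  1. -2.  1.  3.  0. -2.]
 [ 3. -0.  0.  2. -1.  1. -3.  1. -1. -3. -2.  2. -2.  0.  4.  3.  5. -2.  3. -2. -1.]
 [-1.  1.  2.  2.  1.  3.  4.  5. -1.  1.  2. -1. -1.  2. -2.  2. -0.  3. -0. -1.  1.]
 [ 5.  3.  0.  2.  1.  0.  2.  1.  4. -1. -1. -2. -3. -2.  1.  3.  2.  0. -1. -0.  2.]
 [ 3. -1. -3. -2.  2.  1.  2.  4.  0.  1. -1.  1.  5.  1. -2. -0.  0.  1.  2.  3.  3.]]
(208, 214) [557. 170.  52.]
(203, 234) [503. 188.  36.]
(343, 207) [ 564. -189.  107.]
spindle top [ 569. -192.  107.] 153 [34. 34. 13.]
platter [ 568. -193.   25.] [201. 201.  10.]
```

View pics/zd.png

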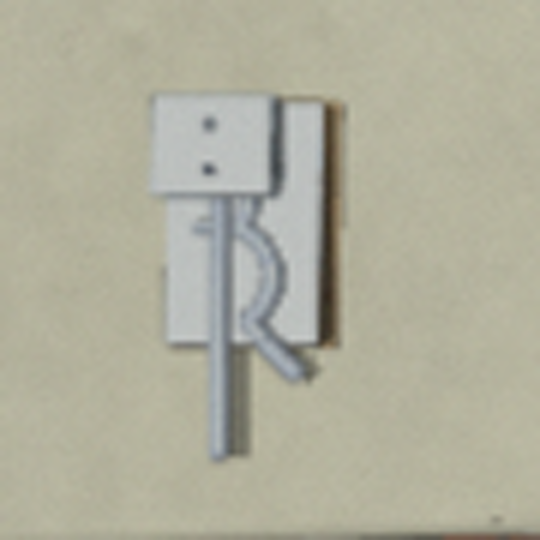

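View pics/zc.png

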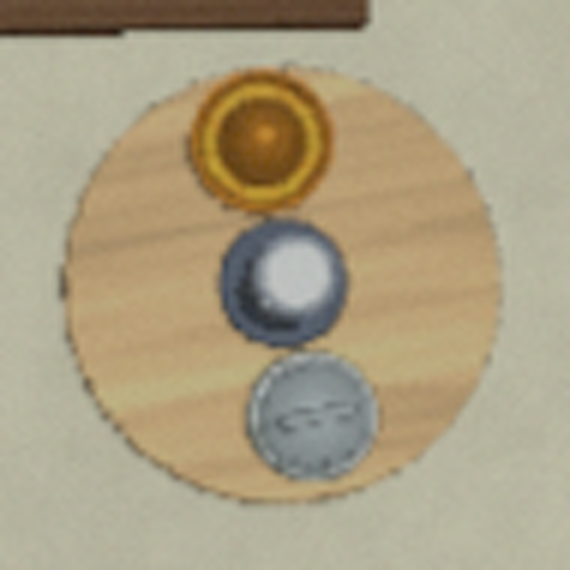

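View pics/zs.png

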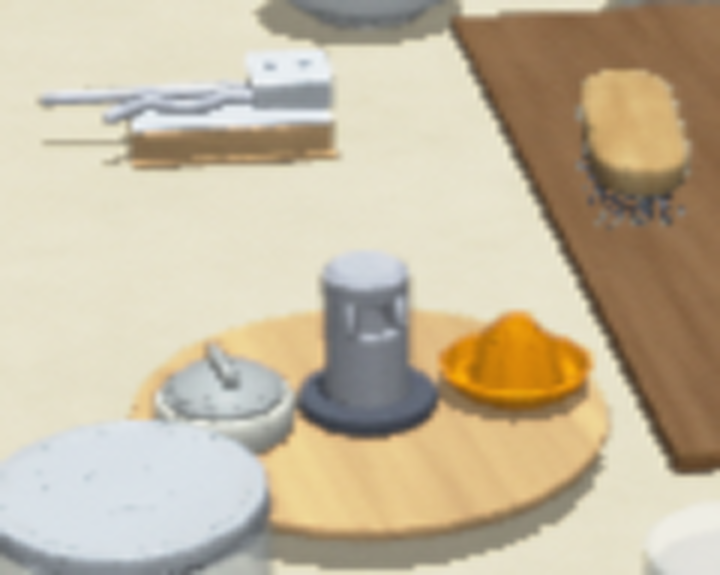

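```bash
python3 - <<'E'
from h import *
ps=[snap('side') for _ in range(3)]
p=ps[0]; w=np.mean([cloud(q) for q in ps],0)
np.savez('side.npz',w=w)
c=np.array([.569,-.192])
uv=proj(p,[[.569,-.21,.085],[.569,-.21,.108],[.569,-.21,.04]]);print(uv)
np.set_printoptions(linewidth=250,precision=0,suppress=True)
r0,r1,c0,c1=205,240,312,342
d=np.hypot(w[...,0]-c[0],w[...,1]-c[1])
print('r');print((d*1000)[r0:r1,c0:c1])
print('z');print((w[...,2]*1000)[r0:r1,326])
ck=(w[...,2]>.04)&(w[...,2]<.065)&(d<.025)
from scipy.optimize import least_squares
q=w[ck];s=least_squares(lambda a:np.hypot(q[:,0]-a[0],q[:,1]-a[1])-.018,c,loss='soft_l1',f_scale=.001);print('axis',s.x*1000,len(q))
E
```

```text
[[326.60539259 224.41977851]
 [326.48811949 216.1997089 ]
 [326.82728364 239.9728763 ]]
r
[[246. 246. 244. ... 242. 245. 246.]
 [ nan 237. 237. ... 236. 236. 238.]
 [231. 232. 233. ... 230. 229. 230.]
 ...
 [ 41.  34.  35. ...  36.  36.  38.]
 [ 39.  37.  30. ...  36.  38.  38.]
 [ 41.  38.  30. ...  34.  37.  39.]]
z
[  0.   1.   2.   1.   1. 110. 110. 110. 109. 110. 109. 107. 106. 103. 101.  97.  93.  81.  80.  81.  81.  79.  78.  74.  72.  69.  67.  64.  61.  57.  55.  52.  49.  46.  43.]
axis [ 568. -192.] 120
```

```bash
cat > ov.py <<'E'
from h import *
def hole(yaw,half,r=.018,c=(.5685,-.192),zc=.085,side=-1):
    pts=[]
    e=np.array([-np.sin(yaw),np.cos(yaw)])*side; n=np.array([np.cos(yaw),np.sin(yaw)])
    k=np.linspace(-1,1,7)*half
    per=[(a,half) for a in k]+[(half,-b) for b in k]+[(-a,-half) for a in k]+[(-half,b) for b in k]
    for a,b in per:
        xy=np.array(c)+n*a+e*np.sqrt(r*r-a*a); pts.append([*xy,zc+b])
    return np.array(pts)
E
python3 - <<'E'
from ov import *
p=snap('side'); S=16
r0,r1,c0,c1=208,242,310,344
im=p['image'][:,:,::-1]
tiles=[]
for deg in [None,0,8,16]:
    a=cv2.resize(im[r0:r1,c0:c1],None,fx=11,fy=8.5,interpolation=cv2.INTER_CUBIC)
    if deg is not None:
      for h,col in [(.0095,(0,0,255))]:
        uv=proj(p,hole(np.radians(deg),h)); uv=(uv-[c0-.5,r0-.5])*[11,8.5]
        cv2.polylines(a,[uv.round().astype(int)],True,col,1)
    tiles.append(a)
cv2.imwrite('pics/ov1.png',np.vstack([np.hstack(tiles[:2]),np.hstack(tiles[2:])]))
E
```

```text
(no output)
```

View pics/ov1.png

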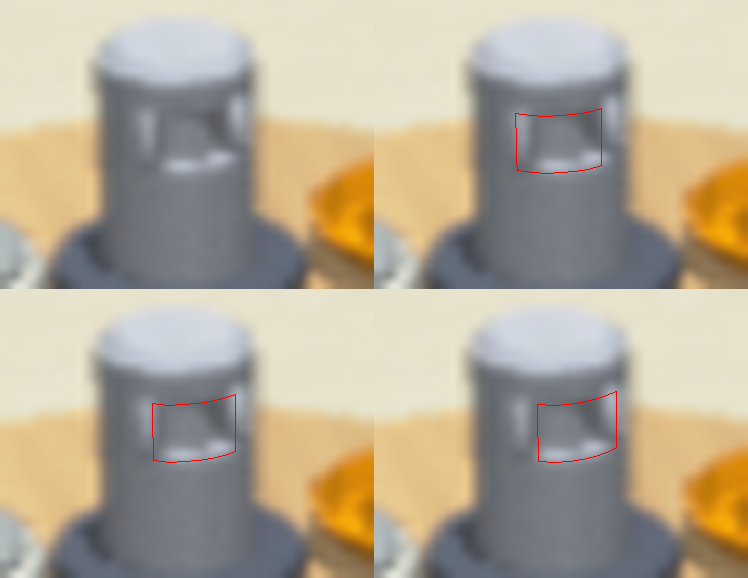

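```bash
cat >> h.py <<'E'
from scipy.spatial.transform import Rotation as Ro
def pose():
    s=get_state();q=s['orientation'];return Ro.from_quat([q[1],q[2],q[3],q[0]]),s['tcp_pos'],s
def down(yaw): # deg, tool x at yaw, z down
    return Ro.from_euler('z',yaw,degrees=True)*Ro.from_euler('x',180,degrees=True)
def rel(Rt,pt,show=True):
    R,t,s=pose(); d=R.inv().apply(np.array(pt)-t)*1000; rv=np.degrees((R.inv()*Rt).as_rotvec())
    if show: print('shift mm',d.round(1),'rot deg',rv.round(1),'| now',t.round(4),'yaw',np.degrees(np.arctan2(*R.as_matrix()[[1,0],0])).round(1),'tilt',np.degrees(np.arccos(-R.as_matrix()[2,2])).round(2),'gap',round(s['finger_gap'],4),'t',round(s['clock'],2),'F',s['wrist_force'].round(1))
    return d,rv
E
python3 - <<'E'
from h import *
p=snap('wrist');R,t,K=cam(p);print(K)
Rt,tt,s=pose()
Rc=Ro.from_matrix(R.T)
Tc=Rt.inv()*Rc; oc=Rt.inv().apply(-t@R-tt); print('cam in tool',oc,Tc.as_matrix().round(3).tolist())
np.savez('wc.npz',R=Tc.as_matrix(),o=oc)
tilt=35
Rv=Ro.from_euler('x',-tilt,degrees=True)*down(90)
f=Rv.apply(Tc.apply([0,0,1])); print('fwd',f)
for dist in (.22,.26):
  c=np.array([.5685,-.185,.085])-f*dist
  tcp=c-Rv.apply(oc); print(dist,'cam',c,'tcp',tcp)
rel(Rv,tcp); print(s['joint_pos'])
E
```

```text
[[296.1869863    0.         318.71110897]
 [  0.         296.1869863  201.29683756]
 [  0.           0.           1.        ]]
cam in tool [ 0.07284629 -0.00016009 -0.14206266] [[-0.001, -0.957, -0.289], [1.0, -0.001, 0.0], [-0.0, -0.289, 0.957]]
fwd [ 2.81205328e-04 -7.86075630e-01 -6.18130265e-01]
0.22 cam [ 0.56843813 -0.01206336  0.22098866] tcp [ 0.56859823 -0.15321934  0.14640065]
0.26 cam [0.56842689 0.01937966 0.24571387] tcp [ 0.56858698 -0.12177632  0.17112587]
shift mm [ 507.8 -291.8   60.2] rot deg [-22.2 -30.1 -70.5] | now [ 0.1687 -0.5497  0.2313] yaw 17.1 tilt 0.01 gap 0.0854 t 1.05 F [ 0.7 -0.1 -0.3]
[-1.41256949e+00  3.13173711e-01  4.60795899e-02  1.30359872e+00
  2.65469194e-05  1.43121273e+00]
```

```bash
python3 - <<'E'
from h import *
d=np.load('wc.npz');Tc=Ro.from_matrix(d['R']);oc=d['o']
Rv=Ro.from_euler('x',-10,degrees=True)*down(90)
ray=np.array([0,(90-201)/296.,1]);f=Rv.apply(Tc.apply(ray/np.linalg.norm(ray)))
c=np.array([.5685,-.175,.085])-f*.25; tcp=c-Rv.apply(oc); print(f,c,tcp)
rel(Rv,tcp)
w=np.load('top0.npy')
for (u,v) in [(432,243),(432,172),(428,172),(346,229),(338,183)]: print(u,v,w[v-2:v+3,u-2:u+3].reshape(-1,3).mean(0).round(3))
# circle fits of squeezer/timer
E
```

```text
[ 4.78203876e-04 -1.09113741e-01 -9.94029156e-01] [ 0.56838045 -0.14772156  0.33350729] [ 0.56854054 -0.24413008  0.2062525 ]
shift mm [ 471.9 -174.8   25.1] rot deg [ -6.4  -8.6 -72.7] | now [ 0.1687 -0.5497  0.2313] yaw 17.1 tilt 0.01 gap 0.0854 t 1.05 F [ 0.7 -0.1 -0.3]
432 243 [ 0.469 -0.402  0.144]
432 172 [ 0.647 -0.418  0.117]
428 172 [nan nan nan]
346 229 [ 0.507 -0.199  0.063]
338 183 [ 0.63  -0.181  0.067]
```

View pics/wrist0.png

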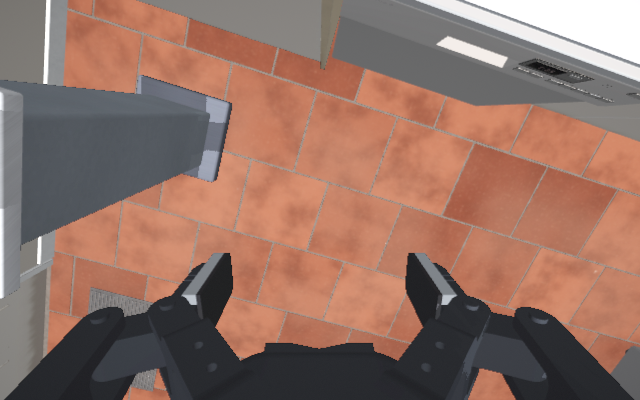

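```bash
python3 - <<'E'
from h import *
d=np.load('wc.npz');Tc=Ro.from_matrix(d['R']);oc=d['o']
Rv=Ro.from_euler('x',-30,degrees=True)*down(90)
ray=np.array([0,(215-201)/296.,1]);f=Rv.apply(Tc.apply(ray/np.linalg.norm(ray)))
c=np.array([.5685,-.175,.085])-f*.25; tcp=c-Rv.apply(oc); print(f,c,tcp)
rel(Rv,tcp)
E
```

```text
[ 2.51975603e-04 -7.60725390e-01 -6.49073815e-01] [0.56843701 0.01518135 0.24726845] [ 0.5685971  -0.11893672  0.16066173]
shift mm [ 508.7 -294.5   70.6] rot deg [-19.1 -25.8 -71.2] | now [ 0.1687 -0.5497  0.2313] yaw 17.1 tilt 0.01 gap 0.0854 t 1.05 F [ 0.7 -0.1 -0.3]
```

Call:
arm_command --motion '[{"x": 50, "y": -29, "z": 0, "rz": -9}, {"x": 100, "y": -58, "z": 0, "rz": -18}, {"x": 150, "y": -87, "z": 0, "rz": -27}, {"x": 200, "y": -116, "z": 0, "rz": -36}, {"x": 250, "y": -145, "z": 0, "rz": -45}, {"x": 300, "y": -174, "z": 0, "rz": -54}, {"x": 350, "y": -203, "z": 10, "rx": -6, "ry": -8, "rz": -60}, {"x": 405, "y": -234, "z": 20, "rx": -12, "ry": -16, "rz": -65}, {"x": 460, "y": -265, "z": 50, "rx": -16, "ry": -22, "rz": -70}, {"x": 509, "y": -294, "z": 70, "rx": -19, "ry": -26, "rz": -71}]'

```text
invalid input at $.motion[0]: expected keys x, y, z, rx, ry, rz, hand
```

Call:
arm_command --motion '[{"x": 0}, {"x": 0}, {"x": 0}]'

```text
invalid input at $.motion[0]: expected keys x, y, z, rx, ry, rz, hand
```

```bash
python3 - <<'E'
from h import *
d=np.load('wc.npz')
Rv=Ro.from_euler('x',-30,degrees=True)*down(90)
rel(Rv,[.5686,-.1189,.1607]); print(get_state()['joint_pos'])
p=snap('wrist','w1.png')
E
```

```text
shift mm [ 508.7 -294.5   70.6] rot deg [-19.1 -25.8 -71.2] | now [ 0.1687 -0.5497  0.2313] yaw 17.1 tilt 0.01 gap 0.0854 t 1.05 F [ 0.7 -0.1 -0.3]
[-1.41256949e+00  3.13173711e-01  4.60795899e-02  1.30359872e+00
  2.65469194e-05  1.43121273e+00]
```

View pics/w1.png

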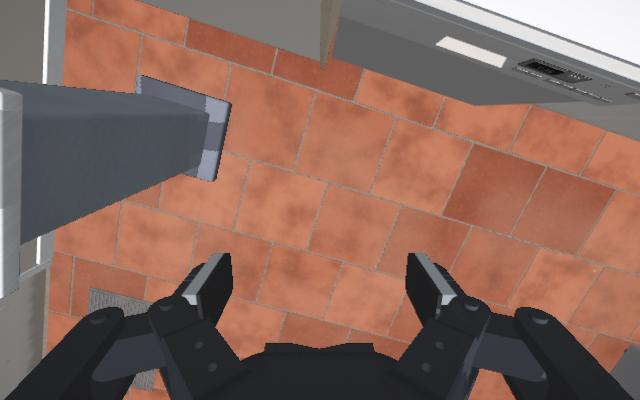

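All keys are required in every row.

Call:
arm_command --motion '[{"x": 50, "y": -29, "z": 0, "rx": 0, "ry": 0, "rz": -9, "hand": -1}, {"x": 100, "y": -58, "z": 0, "rx": 0, "ry": 0, "rz": -18, "hand": -1}, {"x": 150, "y": -87, "z": 0, "rx": 0, "ry": 0, "rz": -27, "hand": -1}, {"x": 200, "y": -116, "z": 0, "rx": 0, "ry": 0, "rz": -36, "hand": -1}, {"x": 250, "y": -145, "z": 0, "rx": 0, "ry": 0, "rz": -45, "hand": -1}, {"x": 300, "y": -174, "z": 0, "rx": 0, "ry": 0, "rz": -54, "hand": -1}, {"x": 350, "y": -203, "z": 10, "rx": -6, "ry": -8, "rz": -60, "hand": -1}, {"x": 405, "y": -234, "z": 20, "rx": -12, "ry": -16, "rz": -65, "hand": -1}, {"x": 460, "y": -265, "z": 50, "rx": -16, "ry": -22, "rz": -70, "hand": -1}, {"x": 509, "y": -294, "z": 70, "rx": -19, "ry": -26, "rz": -71, "hand": -1}]'

```text
clock: 2.35
tcp_pos: [0.5659, -0.1214, 0.1635]
orientation: [0.185, 0.683, 0.682, -0.185]
wrist_force: [1.9, -1.7, 0.0]
finger_gap: 0.0853
```

Call:
arm_command --motion '[{"x": 0, "y": 0, "z": 0, "rx": 0, "ry": 0, "rz": 0, "hand": -1}, {"x": 0, "y": 0, "z": 0, "rx": 0, "ry": 0, "rz": 0, "hand": -1}]'

```text
clock: 2.6
tcp_pos: [0.5648, -0.1235, 0.1632]
orientation: [0.182, 0.683, 0.682, -0.185]
wrist_force: [0.6, -0.8, 0.1]
finger_gap: 0.0856
```

```bash
python3 - <<'E'
from h import *
Rv=Ro.from_euler('x',-30,degrees=True)*down(90)
rel(Rv,[.5686,-.1189,.1607]); print(get_state()['joint_pos'])
p=snap('wrist','w1.png')
E
```

```text
shift mm [ 5.2  3.8 -0.1] rot deg [-0.2  0.1 -0. ] | now [ 0.5648 -0.1235  0.1632] yaw 90.0 tilt 30.11 gap 0.0856 t 2.6 F [ 0.6 -0.8  0.1]
[-0.09375608  0.33913797 -0.19058402  0.9912518  -0.52345671  1.46505098]
```

View pics/w1.png

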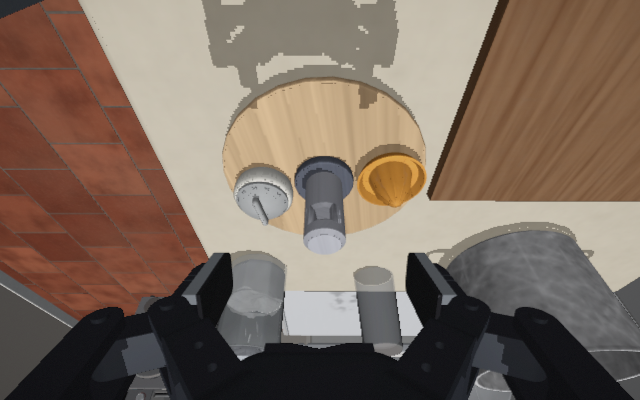

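```bash
python3 - <<'E'
from ov import *
p=snap('wrist')
im=p['image'][:,:,::-1]
r0,r1,c0,c1=165,260,295,355
w=cloud(p); s=w[r0:r1,c0:c1].reshape(-1,3); s=s[(s[:,2]>.1)&(s[:,2]<.115)&(np.hypot(s[:,0]-.5685,s[:,1]+.192)<.03)]
print('top',s.mean(0),len(s), (s.max(0)+s.min(0))/2,np.ptp(s,axis=0))
q=w[r0:r1,c0:c1].reshape(-1,3); q=q[(q[:,2]>.04)&(q[:,2]<.07)]; q=q[np.hypot(q[:,0]-.5685,q[:,1]+.192)<.023]
from scipy.optimize import least_squares
f=least_squares(lambda a:np.hypot(q[:,0]-a[0],q[:,1]-a[1])-.018,[.5685,-.192],loss='soft_l1',f_scale=.001);print('axis',f.x,len(q))
c=f.x
tiles=[]
S=6
for deg in [None,4,10,16]:
    a=cv2.resize(im[r0:r1,c0:c1],None,fx=S,fy=S,interpolation=cv2.INTER_CUBIC)[:300*2,:]
    if deg is not None:
      for ch in [c]:
        for h in (.0095,):
          uv=proj(p,hole(np.radians(deg),h,c=ch,side=1)); uv=(uv-[c0-.5,r0-.5])*S
          cv2.polylines(a,[uv.round().astype(int)],True,(0,0,255),1)
        th=np.linspace(0,6.28,50)
        uv=proj(p,np.c_[ch[0]+.018*np.cos(th),ch[1]+.018*np.sin(th),th*0+.108]); uv=(uv-[c0-.5,r0-.5])*S
        cv2.polylines(a,[uv.round().astype(int)],True,(0,255,0),1)
    tiles.append(a[60:])
o=np.vstack([np.hstack(tiles[:2]),np.hstack(tiles[2:])])
cv2.imwrite('pics/ov2.png',cv2.resize(np.hstack(tiles),None,fx=.55,fy=1)) 
cv2.imwrite('pics/ov2.png',np.hstack([tiles[0],tiles[2]]))
E
```

```text
top [ 0.56784723 -0.18708467  0.10609423] 1013 [ 0.56785237 -0.19048362  0.10435945] [0.03547874 0.03215073 0.00863965]
axis [ 0.56789348 -0.19315859] 833
```

View pics/ov2.png

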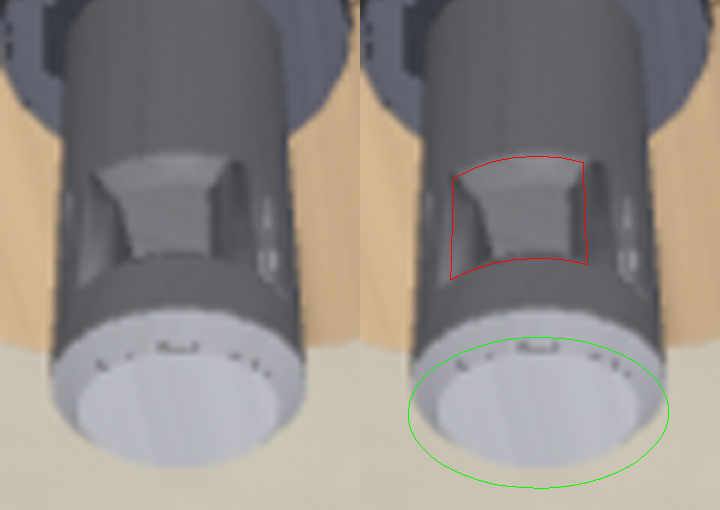

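```bash
python3 - <<'E'
from ov import *
p=snap('wrist'); cv2.imwrite('pics/w2.png',p['image'][:,:,::-1])
im=p['image'][:,:,::-1]
r0,r1,c0,c1=185,215,305,345
S=9;c=np.array([.568,-.1925])
tiles=[]
for deg in [None,3,7,11]:
    a=cv2.resize(im[r0:r1,c0:c1],None,fx=S,fy=S,interpolation=cv2.INTER_CUBIC)
    if deg is not None:
      y=np.radians(deg);e=np.array([-np.sin(y),np.cos(y)]);n=np.array([np.cos(y),np.sin(y)])
      for z in (.0785,):
       for s in (-.0065,.0065):
        P=[[*(c+n*s+e*L),z] for L in (.015,-.018)]
        uv=(proj(p,P)-[c0-.5,r0-.5])*S
        cv2.line(a,tuple(uv[0].round().astype(int)),tuple(uv[1].round().astype(int)),(0,0,255),1)
      P=[[*(c+n*s+e*.015),z] for s,z in ((-.0065,.0785),(-.0065,.0915),(.0065,.0915),(.0065,.0785))]
      uv=(proj(p,P)-[c0-.5,r0-.5])*S
      cv2.polylines(a,[uv.round().astype(int)],True,(0,255,0),1)
    tiles.append(a)
cv2.imwrite('pics/ov3.png',np.vstack([np.hstack(tiles[:2]),np.hstack(tiles[2:])]))
E
```

```text
(no output)
```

View pics/ov3.png

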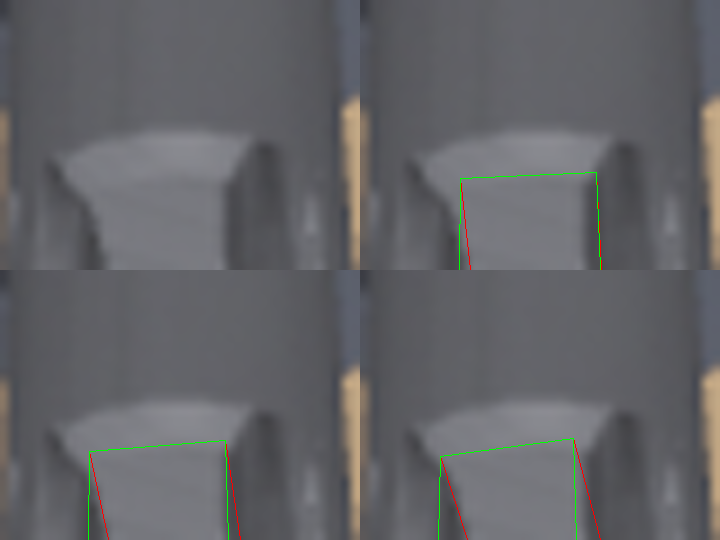

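```bash
python3 - <<'E'
from h import *
p=snap('top');w=cloud(p)
v,u=np.mgrid[:400,:640]
m=(w[...,2]>.034)&(w[...,2]<.047)&(v>217)&(v<265)&(u>196)&(u<206)
q=w[m]; mu=np.median(q,0);U=np.linalg.svd(q[:,:2]-q[:,:2].mean(0),full_matrices=False)[2][0]
print('leg',q.mean(0),len(q),U,'tip x min',q[:,0].min(),'y',q[:,1].mean())
for lo in (.46,.48,.5,.52,.54):
    k=q[(q[:,0]>lo-.01)&(q[:,0]<lo+.01)];print(lo,k.mean(0).round(4),np.ptp(k[:,1]))
m=(w[...,2]>.047)&(w[...,2]<.056)&(v>190)&(v<225)&(u>185)&(u<215);q=w[m]
print('roof',q.min(0),q.max(0))
im=p['image'];np.save('topim.npy',im)
g=cv2.cvtColor(im,cv2.COLOR_RGB2GRAY)
np.set_printoptions(linewidth=200)
print(g[252:266,196:210])
print('plane', onplane(p,[[201.6,261]],.035), onplane(p,[[201.6,228]],.035))
E
```

```text
return _methods._mean(a, axis=axis, dtype=dtype,
  ret = um.true_divide(
<stdin>:5: RuntimeWarning: Mean of empty slice.
Traceback (most recent call last):
IndexError: index 0 is out of bounds for axis 0 with size 0
```

```bash
python3 - <<'E'
from h import *
w=np.load('top0.npy')
v,u=np.mgrid[:400,:640]
m=(w[...,2]>.034)&(w[...,2]<.047)&(v>219)&(v<265)&(u>198)&(u<205)
q=w[m];U=np.linalg.svd(q[:,:2]-q[:,:2].mean(0),full_matrices=False)[2][0]
print('leg',q.mean(0),len(q),U,'tip x min',q[:,0].min())
for lo in (.46,.48,.5,.52,.54):
    k=q[(q[:,0]>lo-.01)&(q[:,0]<lo+.01)];print(lo,k.mean(0).round(4),np.ptp(k[:,1]))
m=(w[...,2]>.047)&(w[...,2]<.056)&(v>190)&(v<225)&(u>185)&(u<215);q=w[m]
print('roof',q.min(0),q.max(0))
E
```

```text
leg [0.48847651 0.19157425 0.03937482] 171 [-0.99999206  0.00398586] tip x min 0.43080537664054386
0.46 [0.4604 0.1916 0.0395] 0.009045511728523609
0.48 [0.4799 0.1915 0.0389] 0.008710020383364547
0.5 [0.5003 0.1919 0.039 ] 0.0124181239983841
0.52 [0.5199 0.1915 0.0393] 0.012639035589945918
0.54 [0.5357 0.1911 0.0398] 0.013781021101461899
roof [0.5492885  0.16427856 0.04703283] [0.59580565 0.21920776 0.05578073]
```

```bash
python3 - <<'E'
from h import *
rel(down(180),[.446,.1915,.11])
rel(down(180),[.446,.1915,.032])
rel(down(90),[.52,-.0,.17])
E
```

```text
shift mm [ 301.3 -120.6 -111.3] rot deg [-23.7  23.6 -88.1] | now [ 0.5646 -0.1257  0.165 ] yaw 89.6 tilt 30.13 gap 0.0852 t 2.8 F [ 0.3 -0.  -0. ]
shift mm [ 340.4 -120.7  -43.9] rot deg [-23.7  23.6 -88.1] | now [ 0.5646 -0.1257  0.165 ] yaw 89.6 tilt 30.13 gap 0.0852 t 2.8 F [ 0.3 -0.  -0. ]
shift mm [105.9 -45.4 -67.3] rot deg [-0.1 30.1 -0.4] | now [ 0.5646 -0.1257  0.165 ] yaw 89.6 tilt 30.13 gap 0.0852 t 2.8 F [ 0.3 -0.  -0. ]
```

```bash
cat >> h.py <<'E'
import json,os
def cget():
    d=json.load(open('cmd.json'));return Ro.from_quat(d['q']),np.array(d['p'])
def cput(R,p): json.dump({'q':list(R.as_quat()),'p':list(map(float,p))},open('cmd.json','w'))
def cmove(x=0,y=0,z=0,rx=0,ry=0,rz=0):
    R,p=cget(); p=p+R.apply(np.array([x,y,z])/1000); R=R*Ro.from_rotvec([rx,ry,rz],degrees=True); cput(R,p)
    Rm,pm,s=pose(); print('cmd',p.round(4),'meas',pm.round(4),'rot err deg',np.degrees((R.inv()*Rm).as_rotvec()).round(2),'gap',round(s['finger_gap'],4),'t',round(s['clock'],2),'F',s['wrist_force'].round(1))
def crel(Rt,pt):
    R,p=cget(); d=R.inv().apply(np.array(pt)-p)*1000; rv=np.degrees((R.inv()*Rt).as_rotvec()); print('shift',d.round(1),'rot',rv.round(1)); return d,rv
E
python3 - <<'E'
from h import *
cput(down(17.06),[.1687,-.55,.231]); cmove(509,-294,70,-19,-26,-71)
R,p=cget()
crel(down(180),[.446,.1915,.11])
E
```

```text
cmd [ 0.5691 -0.1196  0.161 ] meas [ 0.5646 -0.1257  0.165 ] rot err deg [-0.02 -0.01  0.21] gap 0.0852 t 2.8 F [ 0.3 -0.  -0. ]
shift [ 294.5 -124.  -111.6] rot [-23.7  23.5 -87.9]
```

Call:
arm_command --motion '[{"x": 30, "y": -12, "z": -40, "rx": -2, "ry": 2, "rz": -9, "hand": -1}, {"x": 60, "y": -24, "z": -60, "rx": -5, "ry": 5, "rz": -18, "hand": -1}, {"x": 90, "y": -36, "z": -75, "rx": -8, "ry": 8, "rz": -27, "hand": -1}, {"x": 120, "y": -48, "z": -90, "rx": -10, "ry": 10, "rz": -36, "hand": -1}, {"x": 150, "y": -60, "z": -100, "rx": -12, "ry": 12, "rz": -45, "hand": -1}, {"x": 180, "y": -72, "z": -110, "rx": -15, "ry": 15, "rz": -54, "hand": -1}, {"x": 210, "y": -84, "z": -111, "rx": -18, "ry": 18, "rz": -63, "hand": -1}, {"x": 240, "y": -96, "z": -111, "rx": -20, "ry": 20, "rz": -72, "hand": -1}, {"x": 270, "y": -108, "z": -111, "rx": -22, "ry": 22, "rz": -80, "hand": -1}, {"x": 301, "y": -121, "z": -111, "rx": -23.7, "ry": 23.6, "rz": -88, "hand": -1}]'

```text
clock: 4.05
tcp_pos: [0.4454, 0.1918, 0.1097]
orientation: [-0.0, -0.001, 1.0, 0.001]
wrist_force: [0.1, -0.4, -0.3]
finger_gap: 0.0854
```

Call:
arm_command --motion '[{"x": 0, "y": 0, "z": 0, "rx": 0, "ry": 0, "rz": 0, "hand": -1}, {"x": 0, "y": 0, "z": 0, "rx": 0, "ry": 0, "rz": 0, "hand": -1}]'

```text
clock: 4.3
tcp_pos: [0.4458, 0.1915, 0.1097]
orientation: [0.0, 0.001, 1.0, 0.0]
wrist_force: [0.6, 0.1, 0.5]
finger_gap: 0.0855
```

```bash
python3 - <<'E'
from h import *
rel(down(180),[.446,.1915,.032]); print(get_state()['joint_pos'])
p=snap('wrist','w3.png')
rel(down(180),[.446,.1915,.032])
E
```

```text
shift mm [-0.2  0.  77.7] rot deg [ 0.   0.  -0.1] | now [0.4458 0.1915 0.1097] yaw 179.9 tilt 0.02 gap 0.0855 t 4.3 F [0.6 0.1 0.5]
[ 2.39911415e-01  2.15831218e-01 -3.94728113e-01  9.59964518e-01
  1.66275951e-04  2.41768864e-01]
shift mm [-0.1 -0.1 77.8] rot deg [ 0.   0.  -0.1] | now [0.4459 0.1916 0.1098] yaw 179.9 tilt 0.03 gap 0.0854 t 4.35 F [-0.1 -0.2  0.3]
```

View pics/w3.png

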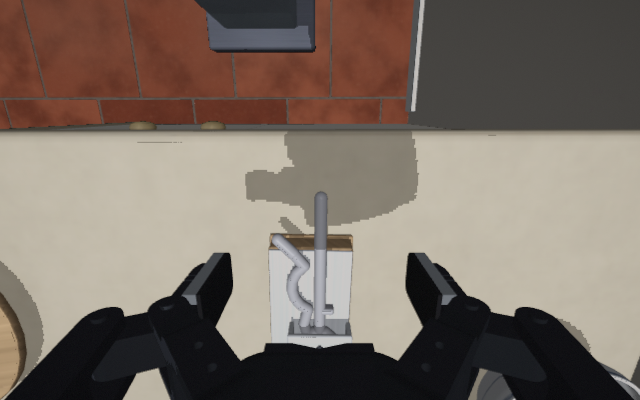

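```bash
python3 - <<'E'
from h import *
p=snap('wrist')
print(onplane(p,[[320.5,193],[320.5,260],[277,240],[320.5,310]],.035).round(4))
E
```

```text
[[0.4303 0.1928 0.035 ]
 [0.4868 0.1928 0.035 ]
 [0.4691 0.1581 0.035 ]
 [0.5347 0.1928 0.035 ]]
```

Call:
arm_command --motion '[{"x": 1, "y": 0.5, "z": 40, "rx": 0, "ry": 0, "rz": 0, "hand": -1}, {"x": 2, "y": 1, "z": 78, "rx": 0, "ry": 0, "rz": 0, "hand": -0.3}, {"x": 2, "y": 1, "z": 78, "rx": 0, "ry": 0, "rz": 0, "hand": 0.5}, {"x": 2, "y": 1, "z": 78, "rx": 0, "ry": 0, "rz": 0, "hand": 1}, {"x": 2, "y": 1, "z": 78, "rx": 0, "ry": 0, "rz": 0, "hand": 1}, {"x": 2, "y": 1, "z": 78, "rx": 0, "ry": 0, "rz": 0, "hand": 1}, {"x": 2, "y": 1, "z": 78, "rx": 0, "ry": 0, "rz": 0, "hand": 1}, {"x": 2, "y": 1, "z": 78, "rx": 0, "ry": 0, "rz": 0, "hand": 1}]' --force 80

```text
clock: 5.4
tcp_pos: [0.4441, 0.1938, 0.0317]
orientation: [0.0, -0.001, 1.0, 0.0]
wrist_force: [1.7, -1.3, 5.1]
finger_gap: 0.0063
```

```bash
python3 - <<'E'
from h import *
rel(down(180),[.444,.1922,.032]); print(get_state()['joint_pos'])
p=snap('wrist','w4.png');snap('side','s4.png')
E
```

```text
shift mm [ 0.1 -1.6 -0.3] rot deg [0.1 0.1 0.1] | now [0.4441 0.1938 0.0317] yaw -179.9 tilt 0.07 gap 0.0063 t 5.4 F [ 1.7 -1.3  5.1]
[ 2.45232630e-01  2.99792634e-01 -5.03659899e-01  7.66265734e-01
  6.50301291e-04  2.43809241e-01]
```

View pics/w4.png

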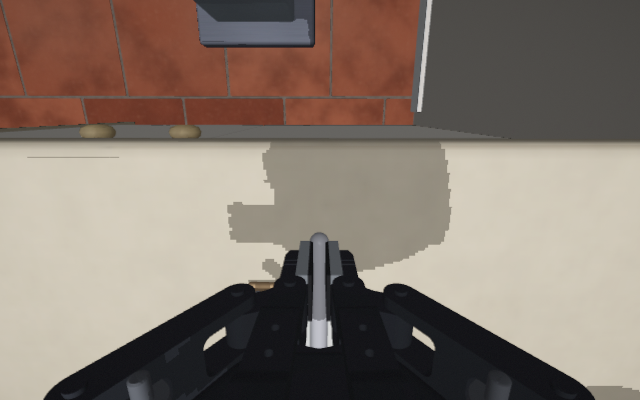

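```bash
python3 - <<'E'
from h import *
a=cv2.imread('pics/s4.png');cv2.imwrite('pics/s4z.png',cv2.resize(a[130:210,250:350],None,fx=7,fy=7,interpolation=cv2.INTER_CUBIC))
a=cv2.imread('pics/w4.png');cv2.imwrite('pics/w4z.png',cv2.resize(a[220:360,250:390],None,fx=4.2,fy=4.2,interpolation=cv2.INTER_CUBIC))
E
```

```text
(no output)
```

View pics/s4z.png

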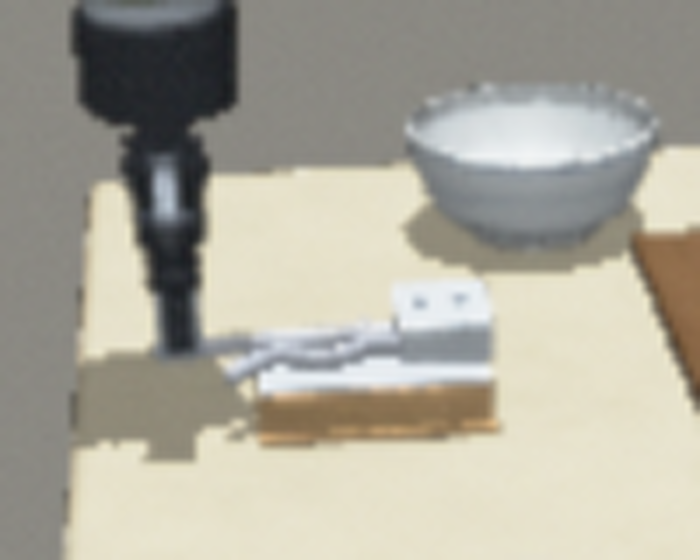

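View pics/w4z.png

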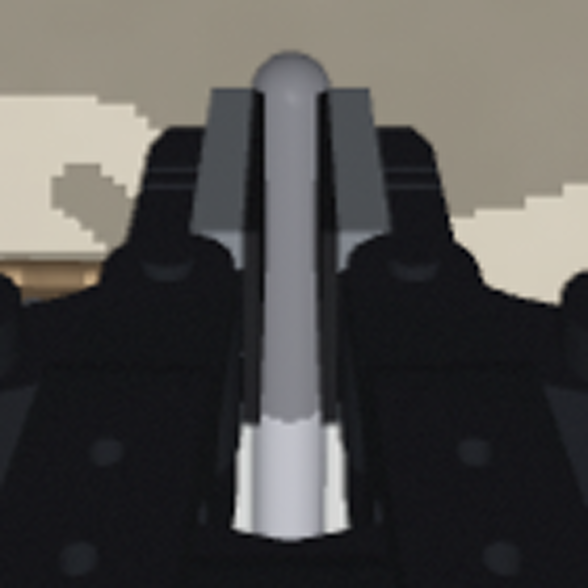

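Call:
arm_command --motion '[{"x": 0, "y": 0, "z": 0, "rx": 0, "ry": 0, "rz": 0, "hand": 0.5}, {"x": 0, "y": -1, "z": 2, "rx": 0, "ry": 0, "rz": 0, "hand": 0.5}, {"x": 0, "y": -1, "z": 4, "rx": 0, "ry": 0, "rz": 0, "hand": 0.5}, {"x": 0, "y": -1, "z": 4, "rx": 0, "ry": 0, "rz": 0, "hand": 1}, {"x": 0, "y": -1, "z": 4, "rx": 0, "ry": 0, "rz": 0, "hand": 1}, {"x": 0, "y": -1, "z": 4, "rx": 0, "ry": 0, "rz": 0, "hand": 1}, {"x": 0, "y": -1, "z": 4, "rx": 0, "ry": 0, "rz": 0, "hand": 1}]' --force 80

```text
clock: 6.38
tcp_pos: [0.4426, 0.1926, 0.0267]
orientation: [-0.001, -0.001, 1.0, 0.0]
wrist_force: [-0.8, -0.3, -2.2]
finger_gap: 0.0064
```

```bash
python3 - <<'E'
from h import *
rel(down(180),[.444,.1922,.032])
E
```

```text
shift mm [-1.4 -0.4 -5.3] rot deg [ 0.  -0.1  0.1] | now [0.4426 0.1926 0.0267] yaw -179.9 tilt 0.14 gap 0.0064 t 6.38 F [-0.8 -0.3 -2.2]
```

Call:
arm_command --motion '[{"x": 4, "y": 0, "z": -1, "rx": 0, "ry": 0, "rz": 0, "hand": 1}, {"x": 14, "y": 0, "z": -1.5, "rx": 0, "ry": 0, "rz": 0, "hand": 1}, {"x": 26, "y": 0, "z": -2, "rx": 0, "ry": 0, "rz": 0, "hand": 1}, {"x": 39, "y": 0, "z": -2, "rx": 0, "ry": 0, "rz": 0, "hand": 1}, {"x": 52, "y": 0, "z": -2, "rx": 0, "ry": 0, "rz": 0, "hand": 1}, {"x": 60, "y": 0, "z": -3, "rx": 0, "ry": 0, "rz": 0, "hand": 1}, {"x": 64, "y": 0, "z": -20, "rx": 0, "ry": 0, "rz": 0, "hand": 1}, {"x": 64, "y": 0, "z": -45, "rx": 0, "ry": 0, "rz": 0, "hand": 1}, {"x": 64, "y": 0, "z": -70, "rx": 0, "ry": 0, "rz": 0, "hand": 1}, {"x": 64, "y": 0, "z": -80, "rx": 0, "ry": 0, "rz": 0, "hand": 1}]' --force 100

```text
clock: 7.62
tcp_pos: [0.3796, 0.1928, 0.1083]
orientation: [0.0, -0.001, 1.0, 0.001]
wrist_force: [-0.4, 0.1, -0.7]
finger_gap: 0.0058
```

```bash
python3 - <<'E'
from h import *
rel(down(277),[.55,-.0461,.08])
rel(down(277),[.55,-.0461,.002])
p=snap('wrist','w5.png');snap('side','s5.png')
a=cv2.imread('pics/s5.png');b=cv2.imread('pics/w5.png');cv2.imwrite('pics/c5.png',np.hstack([cv2.resize(a[110:230,210:350],(400,343),interpolation=cv2.INTER_CUBIC),cv2.resize(b[200:400,220:420],(343,343))]))
E
```

```text
shift mm [-170.  -239.2   28. ] rot deg [  0.    0.1 -96.9] | now [0.3796 0.1928 0.1083] yaw -179.9 tilt 0.08 gap 0.0058 t 7.62 F [-0.4  0.1 -0.7]
shift mm [-169.9 -239.3  106. ] rot deg [  0.    0.1 -96.9] | now [0.3796 0.1928 0.1083] yaw -179.9 tilt 0.08 gap 0.0058 t 7.62 F [-0.4  0.1 -0.7]
```

View pics/c5.png

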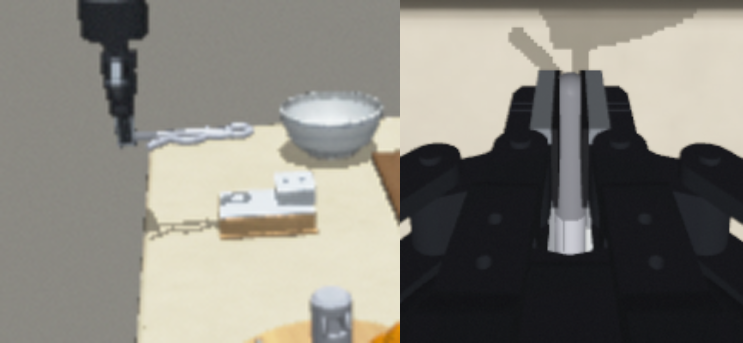

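Call:
arm_command --motion '[{"x": -17, "y": -24, "z": 0, "rx": 0, "ry": 0, "rz": -9, "hand": 1}, {"x": -34, "y": -48, "z": 0, "rx": 0, "ry": 0, "rz": -19, "hand": 1}, {"x": -51, "y": -72, "z": 0, "rx": 0, "ry": 0, "rz": -29, "hand": 1}, {"x": -68, "y": -96, "z": 0, "rx": 0, "ry": 0, "rz": -39, "hand": 1}, {"x": -85, "y": -120, "z": 0, "rx": 0, "ry": 0, "rz": -49, "hand": 1}, {"x": -102, "y": -144, "z": 0, "rx": 0, "ry": 0, "rz": -59, "hand": 1}, {"x": -119, "y": -168, "z": 0, "rx": 0, "ry": 0, "rz": -69, "hand": 1}, {"x": -136, "y": -192, "z": 0, "rx": 0, "ry": 0, "rz": -79, "hand": 1}, {"x": -153, "y": -216, "z": 0, "rx": 0, "ry": 0, "rz": -89, "hand": 1}, {"x": -170, "y": -239, "z": 10, "rx": 0, "ry": 0, "rz": -97, "hand": 1}]'

```text
clock: 8.98
tcp_pos: [0.5496, -0.0472, 0.0954]
orientation: [0.001, 0.751, -0.66, -0.001]
wrist_force: [-0.1, -0.2, -0.4]
finger_gap: 0.0057
```

Call:
arm_command --motion '[{"x": 0, "y": 0, "z": 20, "rx": 0, "ry": 0, "rz": 0, "hand": 1}, {"x": 0, "y": 0, "z": 45, "rx": 0, "ry": 0, "rz": 0, "hand": 1}, {"x": 0, "y": 0, "z": 70, "rx": 0, "ry": 0, "rz": 0, "hand": 1}, {"x": 0, "y": 0, "z": 80, "rx": 0, "ry": 0, "rz": 0, "hand": 1}, {"x": 0, "y": 0, "z": 80, "rx": 0, "ry": 0, "rz": 0, "hand": 1}]'

```text
clock: 9.6
tcp_pos: [0.548, -0.046, 0.0152]
orientation: [0.001, 0.749, -0.662, -0.002]
wrist_force: [1.0, -0.2, -1.2]
finger_gap: 0.0056
```

```bash
python3 - <<'E'
from h import *
rel(down(277),[.55,-.0461,.002])
p=snap('wrist');q=snap('side','s6.png')
a=cv2.imread('pics/s6.png');cv2.imwrite('pics/c6.png',cv2.resize(a[110:250,220:400],None,fx=4,fy=4,interpolation=cv2.INTER_CUBIC))
w=cloud(q)
for f in np.arange(0,141,20):
    R,t,s=pose(); x=np.array([.122,-.9925,0]); P=t+x*(f-128)/1000; P[2]=t[2]+.008
    uv=proj(q,P)[0]; print(f,uv.round(1),w[int(uv[1])-1:int(uv[1])+2,int(uv[0]),2].round(4))
E
```

```text
shift mm [ 0.4 -2.  13.2] rot deg [0.3 0.1 0.1] | now [ 0.548  -0.046   0.0152] yaw -82.9 tilt 0.27 gap 0.0056 t 9.6 F [ 1.  -0.2 -1.2]
0 [304.4 194.9] [0.1007 0.0238 0.0309]
20 [305.6 197.6] [0.0299 0.0313 0.0312]
40 [306.9 200.4] [0.0708 0.072  0.0724]
60 [308.2 203.4] [0.071  0.0684 0.0656]
80 [309.6 206.3] [0.0634 0.0595 0.051 ]
100 [311.  209.4] [0.0498 0.0476 0.0462]
120 [312.4 212.6] [0.039  0.0368 0.0335]
140 [313.9 215.9] [0.0295 0.0256 0.0247]
```

View pics/c6.png

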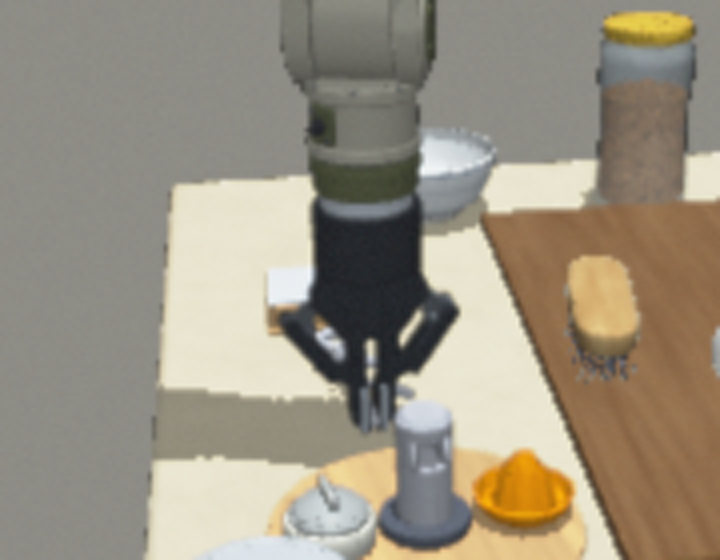

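Call:
arm_command --motion '[{"x": 0, "y": 0, "z": 5, "rx": 0, "ry": 0, "rz": 0, "hand": 1}, {"x": 0, "y": 0, "z": 9, "rx": 0, "ry": 0, "rz": 0, "hand": 1}, {"x": 0, "y": 0, "z": 11, "rx": 0, "ry": 0, "rz": 0, "hand": 1}, {"x": 0, "y": 0, "z": 12, "rx": 0, "ry": 0, "rz": 0, "hand": 1}, {"x": 0, "y": 0, "z": 12, "rx": 0, "ry": 0, "rz": 0, "hand": 1}]'

```text
clock: 10.32
tcp_pos: [0.5489, -0.0462, 0.0043]
orientation: [0.001, 0.749, -0.662, -0.001]
wrist_force: [-0.3, 0.3, -0.5]
finger_gap: 0.0059
```

```bash
python3 - <<'E'
from h import *
rel(down(277),[.55,-.0461,.001])
E
```

```text
shift mm [ 0.  -1.1  3.3] rot deg [0.1 0.  0.1] | now [ 0.5489 -0.0462  0.0043] yaw -82.9 tilt 0.13 gap 0.0059 t 10.32 F [-0.3  0.3 -0.5]
```

Call:
arm_command --motion '[{"x": 0, "y": 0, "z": 1.5, "rx": 0, "ry": 0, "rz": 0, "hand": 1}, {"x": 0, "y": 0, "z": 3, "rx": 0, "ry": 0, "rz": 0, "hand": 1}, {"x": 0, "y": 0, "z": 3, "rx": 0, "ry": 0, "rz": 0, "hand": 1}]'

```text
clock: 10.7
tcp_pos: [0.5488, -0.0462, 0.0012]
orientation: [0.001, 0.749, -0.662, -0.001]
wrist_force: [0.4, -0.6, -1.0]
finger_gap: 0.0059
```

Call:
arm_command --motion '[{"x": 0, "y": 0, "z": 0, "rx": 0, "ry": 0, "rz": 0, "hand": 0.8}, {"x": 0, "y": 0, "z": 0, "rx": 0, "ry": 0, "rz": 0, "hand": 0.6}, {"x": 0, "y": 0, "z": 0, "rx": 0, "ry": 0, "rz": 0, "hand": 0.4}, {"x": 0, "y": 0, "z": 0, "rx": 0, "ry": 0, "rz": 0, "hand": 0.4}, {"x": 0, "y": 0, "z": -20, "rx": 0, "ry": 0, "rz": 0, "hand": 0.2}, {"x": -30, "y": 0, "z": -60, "rx": 0, "ry": 0, "rz": 0, "hand": -0.2}, {"x": -60, "y": 0, "z": -100, "rx": 0, "ry": 0, "rz": 0, "hand": -0.5}, {"x": -100, "y": 0, "z": -120, "rx": 0, "ry": 0, "rz": 0, "hand": -0.5}, {"x": -100, "y": 0, "z": -120, "rx": 0, "ry": 0, "rz": 0, "hand": -0.5}]'

```text
clock: 11.82
tcp_pos: [0.5378, 0.055, 0.1237]
orientation: [-0.001, 0.751, -0.661, 0.0]
wrist_force: [-0.6, -0.6, 0.2]
finger_gap: 0.0641
```

```bash
python3 - <<'E'
from h import *
rel(down(277),[.5345,.0804,.1])
p=snap('wrist','w7.png');snap('top','t7.png')
E
```

```text
shift mm [-25.6   0.1  23.7] rot deg [-0.1  0.   0.3] | now [0.5378 0.055  0.1237] yaw -82.7 tilt 0.11 gap 0.0641 t 11.82 F [-0.6 -0.6  0.2]
```

View pics/w7.png

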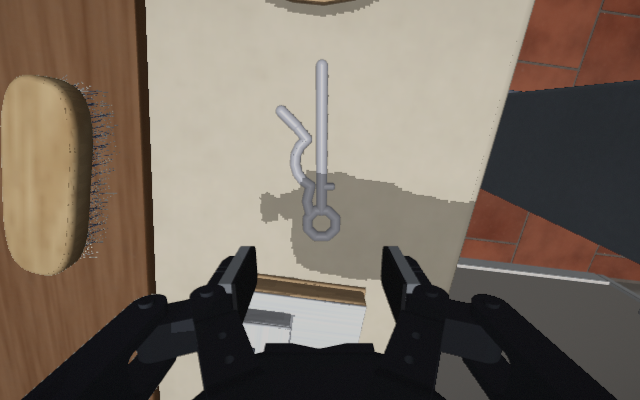

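View pics/t7.png

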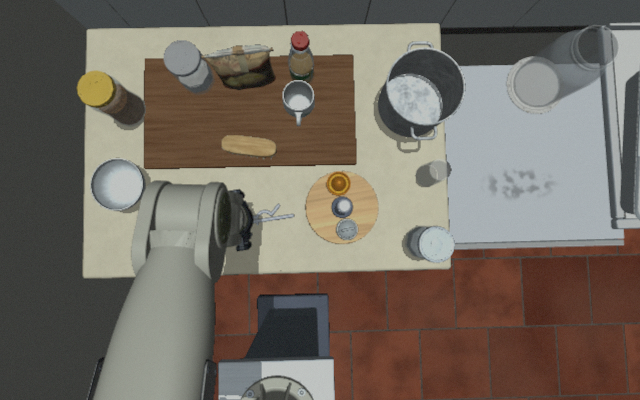

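```bash
cat > fitclip.py <<'E'
from h import *
def fit(p):
    w=cloud(p)
    e,t=onplane(p,[[321.5,223.5],[321.8,61]],.005); return e,t
E
python3 - <<'E'
from fitclip import *
p=snap('wrist')
w=cloud(p)
m=(w[...,2]>.006)&(w[...,2]<.014);v,u=np.mgrid[:400,:640]
leg=m&(v>60)&(v<175)&(u>311)&(u<332)
q=w[leg];U=np.linalg.svd(q[:,:2]-q[:,:2].mean(0),full_matrices=False)[2][0];print('leg mean',q.mean(0),len(q),'heading',np.degrees(np.arctan2(U[1],U[0])))
eye=m&(v>200)&(v<245)&(u>300)&(u<345);q2=w[eye];print('eye',(q2.min(0)+q2.max(0))/2,np.ptp(q2,axis=0),q2.mean(0),len(q2))
e,t=onplane(p,[[321.5,223.5],[321.8,59.5]],[.008,.005]);print(e,t,np.linalg.norm(e-t),np.degrees(np.arctan2(*(t-e)[[1,0]])))
a=p['image'][190:260,280:360,::-1];cv2.imwrite('pics/e7.png',cv2.resize(a,None,fx=7,fy=7,interpolation=cv2.INTER_CUBIC))
rel(down(277),[.5345,.0804,.1])
E
```

```text
leg mean [ 0.54411562 -0.01491578  0.00867086] 1236 heading 97.2655850229536
eye [0.5328914  0.07702541 0.00837048] [0.03686542 0.04307151 0.00469814] [0.53396017 0.0761973  0.00845449] 1011
[0.53024335 0.07736559 0.008     ] [ 0.5475169  -0.06003509  0.005     ] 0.13851470812972924 -82.83456163842453
shift mm [-27.8  -1.4  20.9] rot deg [0.2 0.  0.1] | now [0.5366 0.0527 0.1209] yaw -82.9 tilt 0.16 gap 0.064 t 11.97 F [ 0.3 -1.5 -0.4]
```

View pics/e7.png

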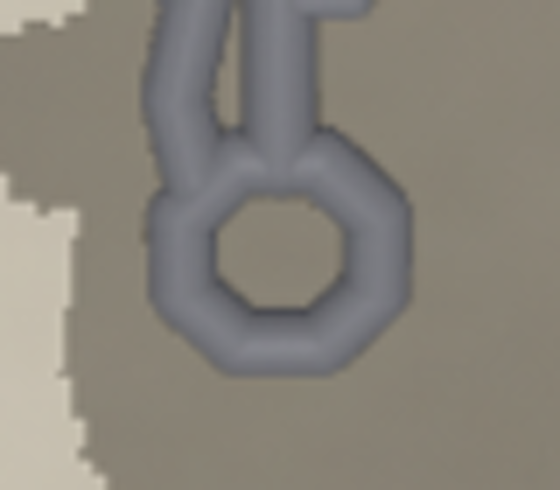

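```bash
python3 - <<'E'
from h import *
snap('side')
rel(down(277.1),[.5325,.0772,.03])
snap('side')
rel(down(277.1),[.5325,.0772,.03])
E
```

```text
shift mm [-25.1   0.5  90.6] rot deg [ 0.2  0.  -0.1] | now [0.5364 0.0524 0.1206] yaw -83.0 tilt 0.21 gap 0.064 t 12.03 F [-0.1  1.4 -0.1]
shift mm [-25.2   0.5  90.5] rot deg [ 0.2  0.1 -0.1] | now [0.5364 0.0522 0.1205] yaw -83.0 tilt 0.22 gap 0.064 t 12.07 F [ 0.4 -0.3  0.5]
```

Call:
arm_command --motion '[{"x": -12, "y": 0, "z": 30, "rx": 0, "ry": 0, "rz": 0, "hand": -0.13}, {"x": -25, "y": 0.5, "z": 60, "rx": 0, "ry": 0, "rz": 0, "hand": -0.13}, {"x": -25, "y": 0.5, "z": 90, "rx": 0, "ry": 0, "rz": 0, "hand": -0.13}, {"x": -25, "y": 0.5, "z": 90, "rx": 0, "ry": 0, "rz": 0, "hand": -0.13}, {"x": -25, "y": 0.5, "z": 90, "rx": 0, "ry": 0, "rz": 0, "hand": -0.13}]'

```text
clock: 12.7
tcp_pos: [0.5335, 0.0771, 0.0319]
orientation: [0.001, 0.749, -0.662, -0.001]
wrist_force: [-0.2, -1.0, -0.8]
finger_gap: 0.0482
```

```bash
python3 - <<'E'
from h import *
p=snap('wrist','w8.png')
rel(down(277.1),[.5325,.0772,-.001])
R,t,s=pose();print(R.inv().apply([0,0,0]-t*0))
g=p['image'][200:320,230:410,::-1];cv2.imwrite('pics/w8z.png',cv2.resize(g,None,fx=4,fy=4,interpolation=cv2.INTER_CUBIC))
w=cloud(p);m=(w[...,2]>.006)&(w[...,2]<.014)
q=w[m&(np.hypot(w[...,0]-.5325,w[...,1]-.0772)<.03)];print((q.min(0)+q.max(0))/2)
E
```

```text
shift mm [-0.2  1.5 33.5] rot deg [ 0.   0.  -0.1] | now [0.5341 0.0772 0.0325] yaw -83.0 tilt 0.05 gap 0.0486 t 12.75 F [ 0.2 -0.1  0.5]
[0. 0. 0.]
[0.53299447 0.07249549 0.0086975 ]
```

View pics/w8z.png

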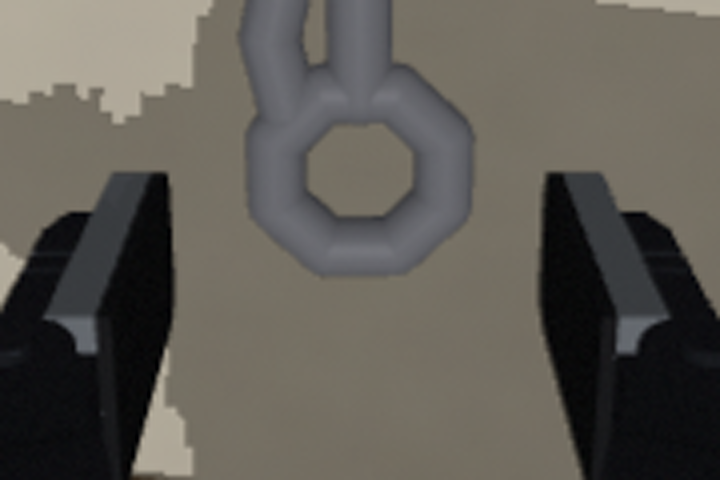

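Call:
arm_command --motion '[{"x": 0, "y": 0.5, "z": 12, "rx": 0, "ry": 0, "rz": 0, "hand": -0.08}, {"x": 0, "y": 0.5, "z": 22, "rx": 0, "ry": 0, "rz": 0, "hand": -0.08}, {"x": 0, "y": 0.5, "z": 28, "rx": 0, "ry": 0, "rz": 0, "hand": -0.08}, {"x": 0, "y": 0.5, "z": 31, "rx": 0, "ry": 0, "rz": 0, "hand": -0.08}, {"x": 0, "y": 0.5, "z": 33, "rx": 0, "ry": 0, "rz": 0, "hand": -0.08}, {"x": 0, "y": 0.5, "z": 33, "rx": 0, "ry": 0, "rz": 0, "hand": -0.08}]'

```text
clock: 13.5
tcp_pos: [0.5326, 0.0777, -0.0016]
orientation: [0.001, 0.749, -0.662, -0.001]
wrist_force: [-0.1, 0.1, 0.1]
finger_gap: 0.0458
```

```bash
python3 - <<'E'
from h import *
p=snap('side')
rel(down(277.1),[.5325,.0772,-.001])
E
```

```text
shift mm [ 0.5  0.3 -0.4] rot deg [ 0.1  0.  -0. ] | now [ 0.5327  0.0777 -0.0014] yaw -82.9 tilt 0.11 gap 0.0459 t 13.55 F [ 0.1 -0.1 -0.3]
```

Call:
arm_command --motion '[{"x": 0, "y": 0, "z": 1, "rx": 0, "ry": 0, "rz": 0, "hand": -0.08}, {"x": 0, "y": 0, "z": 1, "rx": 0, "ry": 0, "rz": 0, "hand": 0.3}, {"x": 0, "y": 0, "z": 1, "rx": 0, "ry": 0, "rz": 0, "hand": 1}, {"x": 0, "y": 0, "z": 1, "rx": 0, "ry": 0, "rz": 0, "hand": 1}, {"x": 0, "y": 0, "z": 1, "rx": 0, "ry": 0, "rz": 0, "hand": 1}]' --force 100

```text
clock: 14.18
tcp_pos: [0.5342, 0.0777, -0.0003]
orientation: [-0.001, 0.749, -0.662, 0.0]
wrist_force: [-2.3, -0.9, 13.0]
finger_gap: 0.0314
```

```bash
python3 - <<'E'
from h import *
p=snap('wrist','w9.png')
rel(down(277.1),[.5325,.0772,-.001])
g=p['image'][100:340,200:440,::-1];cv2.imwrite('pics/w9z.png',cv2.resize(g,None,fx=2.5,fy=2.5,interpolation=cv2.INTER_CUBIC))
E
```

```text
shift mm [0.3 1.8 0.7] rot deg [-0.1  0.  -0. ] | now [ 5.343e-01  7.770e-02 -3.000e-04] yaw -82.9 tilt 0.1 gap 0.0314 t 14.22 F [-1.9 -0.1 12.6]
```

View pics/w9z.png

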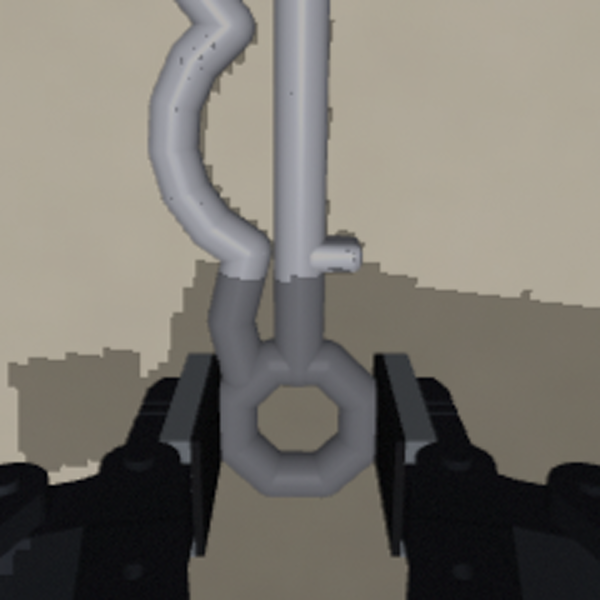

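Call:
arm_command --motion '[{"x": 0, "y": 0, "z": -8, "rx": 0, "ry": 0, "rz": 0, "hand": 1}, {"x": 0, "y": 0, "z": -20, "rx": 0, "ry": 0, "rz": 0, "hand": 1}, {"x": 0, "y": 0, "z": -40, "rx": 0, "ry": 0, "rz": 0, "hand": 1}, {"x": 0, "y": 0, "z": -60, "rx": 0, "ry": 0, "rz": 0, "hand": 1}, {"x": 0, "y": 0, "z": -75, "rx": 0, "ry": 0, "rz": 0, "hand": 1}, {"x": 0, "y": 0, "z": -82, "rx": 0, "ry": 0, "rz": 0, "hand": 1}, {"x": 0, "y": 0, "z": -82, "rx": 0, "ry": 0, "rz": 0, "hand": 1}, {"x": 0, "y": 0, "z": -82, "rx": 0, "ry": 0, "rz": 0, "hand": 1}]' --force 110

```text
clock: 15.22
tcp_pos: [0.5321, 0.0777, 0.0788]
orientation: [0.001, 0.749, -0.662, -0.001]
wrist_force: [-0.6, 0.7, -0.7]
finger_gap: 0.0309
```

```bash
cat > meas.py <<'E'
from h import *
def meas():
    pw=snap('wrist','wm.png')
    R,t,s=pose();rel(down(277.1),[.5325,.0772,.0797])
    w=cloud(pw);v,u=np.mgrid[:400,:640]
    X=R.apply([1,0,0]);Y=R.apply([0,1,0])
    d=w-t; a=d@X;b=d@Y
    m=(a>.045)&(a<.135)&(abs(b)<.012)&(abs(d[...,2])<.03)
    q=w[m]; aa=a[m];bb=b[m]
    # top of wire: at each a take the centre via mean of b ; height from max
    for lo in np.arange(.045,.14,.02):
        k=(aa>lo)&(aa<lo+.02)&(abs(bb)<.0045)
        if k.sum()>5: print(round(lo+.01,3),'top z',np.median(q[k,2]).round(4),'n',k.sum(),'lat mid',((bb[(aa>lo)&(aa<lo+.02)].max()+bb[(aa>lo)&(aa<lo+.02)].min())/2).round(4), 'xy',q[k].mean(0)[:2].round(4))
    return pw,w
if __name__=='__main__': meas()
E
python3 meas.py
```

```text
shift mm [ 0.5 -0.4 -1. ] rot deg [ 0.2  0.1 -0. ] | now [0.5321 0.0777 0.0787] yaw -82.9 tilt 0.22 gap 0.0309 t 15.28 F [-0.3 -0.4 -0.8]
0.055 top z 0.0874 n 814 lat mid 0.0011 xy [0.5386 0.0227]
0.075 top z 0.0873 n 923 lat mid -0.0029 xy [0.5409 0.003 ]
0.095 top z 0.0871 n 1008 lat mid 0.0015 xy [ 0.5433 -0.0169]
0.115 top z 0.087 n 606 lat mid 0.0017 xy [ 0.5451 -0.0321]
```

View pics/wm.png

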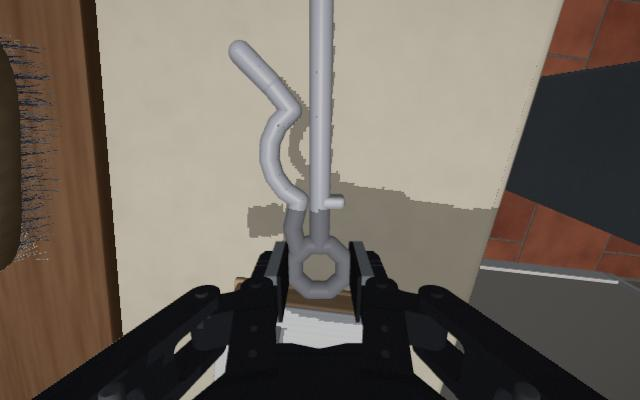

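```bash
python3 - <<'E'
from h import *
p=snap('top','t10.png');w=cloud(p);v,u=np.mgrid[:400,:640]
g=p['image'][160:255,230:390,::-1];cv2.imwrite('pics/t10z.png',cv2.resize(g,None,fx=5,fy=5,interpolation=cv2.INTER_CUBIC))
d=np.array([.1219,-.9925]);n=np.array([.9925,.1219])
c=np.array([.568,-.1925])
a=(w[...,:2]-c)@d;b=(w[...,:2]-c)@n
m=(w[...,2]>.075)&(w[...,2]<.1)&(a<-.12)&(a>-.235)&(abs(b)<.012)
for lo in np.arange(-.235,-.12,.02):
    k=m&(a>lo)&(a<lo+.02)
    if k.sum()>3: print(lo.round(3),k.sum(),'lat',b[k].mean().round(4),'z',np.median(w[k][:,2]).round(4))
m=(w[...,2]>.098)&(w[...,2]<.118)&(np.hypot(a,b)<.025);q=w[m];print('spindle',q.mean(0),(q.min(0)+q.max(0))/2)
print('a tip max',a[(w[...,2]>.075)&(w[...,2]<.1)&(abs(b)<.008)&(a<-.1)].max())
E
```

```text
-0.235 33 lat -0.0018 z 0.0882
-0.215 37 lat -0.0 z 0.0881
-0.195 31 lat -0.0024 z 0.0875
-0.175 29 lat -0.0034 z 0.087
-0.155 28 lat -0.0033 z 0.0871
spindle [ 0.56867116 -0.19229961  0.10741462] [ 0.5681949  -0.19328966  0.10619808]
a tip max -0.13629354768601262
```

View pics/t10z.png

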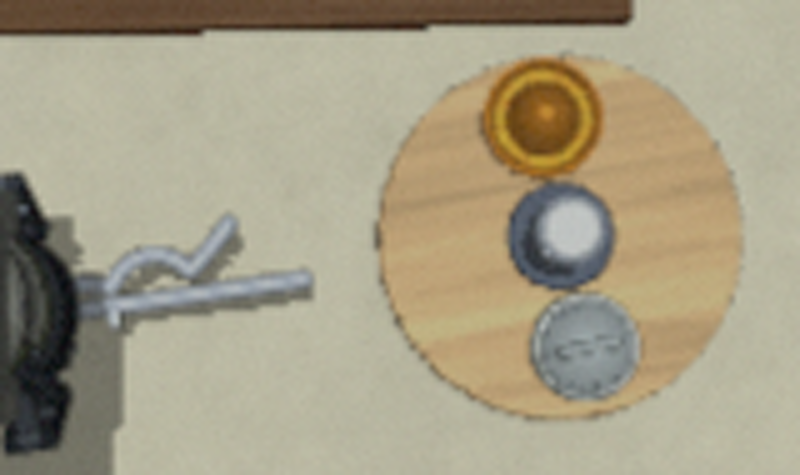

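Call:
arm_command --motion '[{"x": 10, "y": -1.5, "z": -0.5, "rx": 0, "ry": 0, "rz": 0, "hand": 1}, {"x": 30, "y": -3.5, "z": -1, "rx": 0, "ry": 0, "rz": 0, "hand": 1}, {"x": 55, "y": -3.5, "z": -1, "rx": 0, "ry": 0, "rz": 0, "hand": 1}, {"x": 80, "y": -3.5, "z": -1, "rx": 0, "ry": 0, "rz": 0, "hand": 1}, {"x": 95, "y": -3.5, "z": -1, "rx": 0, "ry": 0, "rz": 0, "hand": 1}, {"x": 102, "y": -3.5, "z": -1, "rx": 0, "ry": 0, "rz": 0, "hand": 1}, {"x": 102, "y": -3.5, "z": -1, "rx": 0, "ry": 0, "rz": 0, "hand": 1}, {"x": 102, "y": -3.5, "z": -1, "rx": 0, "ry": 0, "rz": 0, "hand": 1}]'

```text
clock: 16.32
tcp_pos: [0.5486, -0.0226, 0.0803]
orientation: [0.0, 0.75, -0.662, -0.001]
wrist_force: [0.6, 0.5, -0.8]
finger_gap: 0.0306
```

```bash
cat > m2.py <<'E'
from h import *
import sys
p=snap('top');q=snap('wrist','wm.png');sd=snap('side')
rel(down(277),[.5609,-.1349,.0797])
d=np.array([.1219,-.9925]);n=np.array([.9925,.1219]);c=np.array([.568,-.1925])
for nm,pp in (('top',p),('wrist',q)):
    w=cloud(pp);a=(w[...,:2]-c)@d;b=(w[...,:2]-c)@n
    m=(w[...,2]>.077)&(w[...,2]<.095)&(a<-.021)&(abs(b)<.011)
    for lo in np.arange(-.14,-.0,.02):
        k=m&(a>lo)&(a<lo+.02)
        if k.sum()>3: print(nm,lo.round(3),k.sum(),'lat',b[k].mean().round(4),((b[k].min()+b[k].max())/2).round(4),'z',np.median(w[k&1>0][:,2]).round(4),np.percentile(w[k][:,2],90).round(4))
    if m.any():print('tip a',a[m].max().round(4))
    m=(w[...,2]>.098)&(w[...,2]<.118)&(np.hypot(a,b)<.025);z=w[m]
    if m.any():print('spindle mid a,b',((a[m].min()+a[m].max())/2).round(4),((b[m].min()+b[m].max())/2).round(4),np.median(z[:,2]))
T=lambda im,s:cv2.resize(im,s,interpolation=cv2.INTER_CUBIC)
cv2.imwrite('pics/'+sys.argv[1],np.hstack([T(p['image'][160:255,260:390,::-1],(400,292)),T(sd['image'][170:260,280:400,::-1],(390,292))]))
E
python3 m2.py m11.png
```

```text
shift mm [113.1   1.9   0.6] rot deg [0.1 0.1 0.2] | now [ 0.5487 -0.0224  0.0804] yaw -82.8 tilt 0.13 gap 0.0309 t 16.48 F [-0.1 -0.4  0. ]
top -0.14 37 lat 0.0007 0.0003 z 0.0895 0.0919
top -0.12 29 lat 0.0012 0.0012 z 0.0895 0.0912
top -0.1 30 lat 0.001 0.0011 z 0.0894 0.0913
top -0.08 28 lat 0.0008 0.001 z 0.0887 0.0908
top -0.06 30 lat 0.001 0.0009 z 0.0888 0.0907
top -0.04 7 lat 0.0005 0.0011 z 0.0905 0.0918
tip a -0.036
spindle mid a,b 0.0001 0.0005 0.1078643119664168
wrist -0.14 1219 lat 0.0006 0.0001 z 0.0888 0.09
wrist -0.12 1000 lat 0.0005 0.0032 z 0.0887 0.0899
wrist -0.1 1232 lat 0.0009 0.0031 z 0.0885 0.0897
wrist -0.08 1305 lat 0.0002 0.0001 z 0.0885 0.0897
wrist -0.06 336 lat -0.0 -0.0001 z 0.0882 0.0896
tip a -0.0542
```

View pics/m11.png

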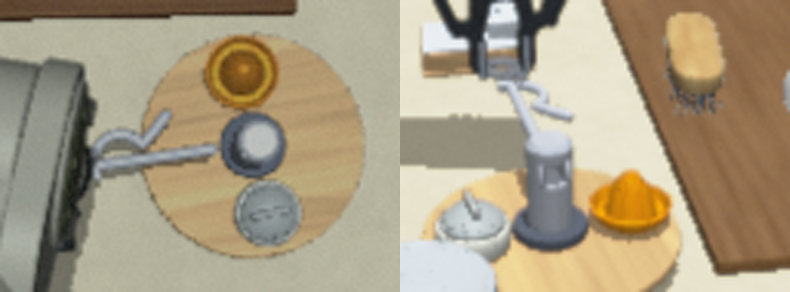

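View pics/wm.png

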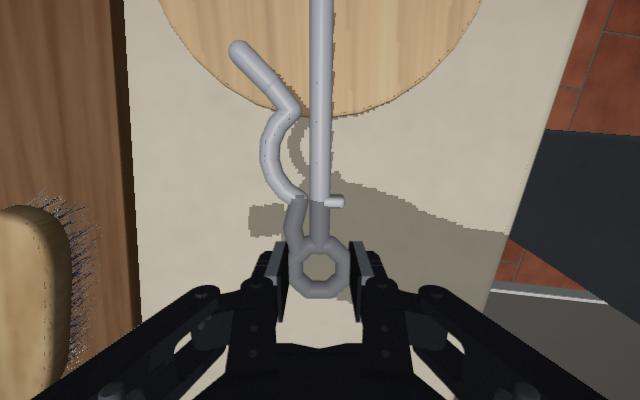

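Call:
arm_command --motion '[{"x": 6, "y": 0, "z": 0, "rx": 0, "ry": 0, "rz": 0, "hand": 1}, {"x": 12, "y": 0, "z": 0, "rx": 0, "ry": 0, "rz": 0, "hand": 1}, {"x": 18, "y": 0, "z": 0, "rx": 0, "ry": 0, "rz": 0, "hand": 1}, {"x": 24, "y": 0, "z": 0, "rx": 0, "ry": 0, "rz": 0, "hand": 1}, {"x": 30, "y": 0, "z": 0, "rx": 0, "ry": 0, "rz": 0, "hand": 1}]' --force 120

```text
clock: 17.1
tcp_pos: [0.5525, -0.0534, 0.0803]
orientation: [0.001, 0.749, -0.662, -0.001]
wrist_force: [0.2, -0.2, -0.7]
finger_gap: 0.0307
```

```bash
python3 m2.py m12.png
```

```text
shift mm [82.   1.7  0.6] rot deg [0.1 0.  0. ] | now [ 0.5525 -0.0533  0.0803] yaw -83.0 tilt 0.12 gap 0.0307 t 17.25 F [-0.1 -0.9 -1.2]
top -0.1 24 lat 0.0009 0.0011 z 0.0893 0.0922
top -0.08 30 lat 0.0012 0.0027 z 0.0898 0.0916
top -0.06 30 lat 0.001 0.0009 z 0.0886 0.0911
top -0.04 27 lat 0.0007 0.0007 z 0.0887 0.0914
tip a -0.0221
spindle mid a,b 0.0001 0.0005 0.10756992067967183
wrist -0.14 1141 lat 0.0004 -0.0 z 0.0889 0.0899
wrist -0.12 1322 lat 0.0014 -0.0 z 0.0887 0.0899
wrist -0.1 928 lat 0.0007 0.0006 z 0.0888 0.0899
wrist -0.08 1130 lat 0.0012 0.0032 z 0.0886 0.0898
wrist -0.06 1195 lat 0.0003 0.0002 z 0.0886 0.0898
wrist -0.04 1129 lat 0.0002 0.0 z 0.0884 0.0896
tip a -0.0219
```

View pics/m12.png

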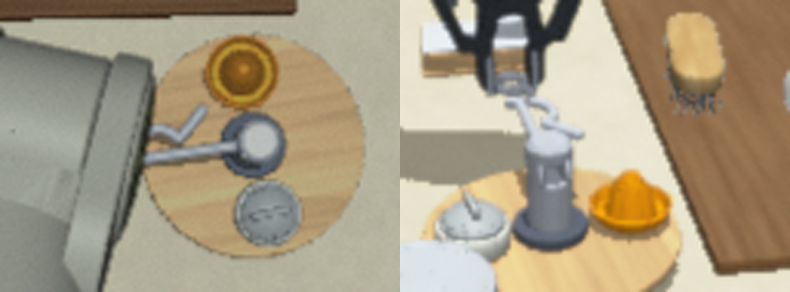

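Call:
arm_command --motion '[{"x": 6, "y": 0, "z": 0, "rx": 0, "ry": 0, "rz": 0, "hand": 1}, {"x": 12, "y": 0, "z": 0, "rx": 0, "ry": 0, "rz": 0, "hand": 1}, {"x": 18, "y": 0, "z": 0, "rx": 0, "ry": 0, "rz": 0, "hand": 1}, {"x": 24, "y": 0, "z": 0, "rx": 0, "ry": 0, "rz": 0, "hand": 1}, {"x": 30, "y": 0, "z": 0, "rx": 0, "ry": 0, "rz": 0, "hand": 1}, {"x": 36, "y": 0, "z": 0, "rx": 0, "ry": 0, "rz": 0, "hand": 1}]'

```text
clock: 18.0
tcp_pos: [0.5569, -0.0891, 0.0803]
orientation: [0.001, 0.749, -0.662, -0.001]
wrist_force: [-0.7, 0.3, -0.9]
finger_gap: 0.0305
```

```bash
python3 m2.py m13.png|egrep 'shift|spin|top'
```

```text
shift mm [46.   1.7  0.6] rot deg [0.1 0.  0. ] | now [ 0.557  -0.089   0.0803] yaw -83.0 tilt 0.13 gap 0.0301 t 18.15 F [-0.3  0.4 -1.3]
top -0.04 15 lat 0.0011 0.0011 z 0.0902 0.0926
spindle mid a,b 0.0003 0.0006 0.10779356596238206
spindle mid a,b -0.005 0.0002 0.10714629984589294
```

View pics/m13.png

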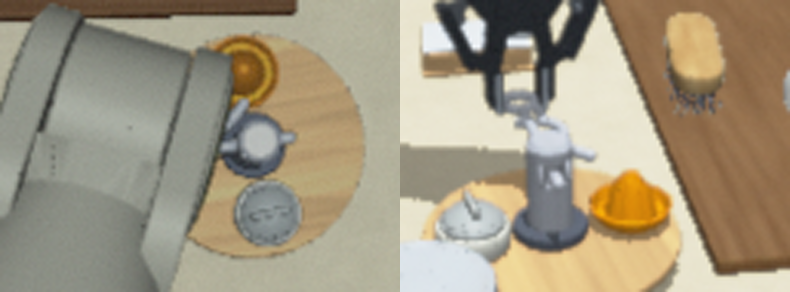

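View pics/wm.png

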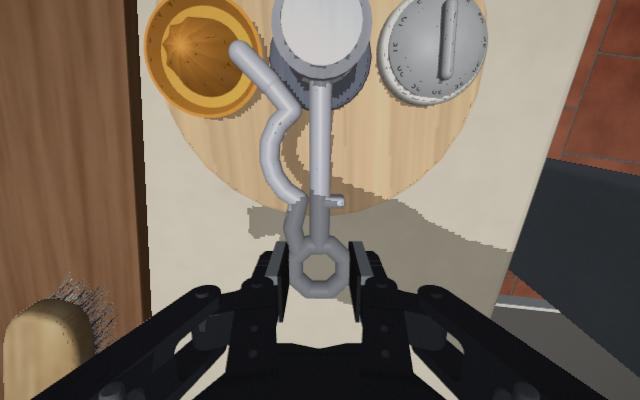

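Call:
arm_command --motion '[{"x": 5, "y": 0, "z": 0, "rx": 0, "ry": 0, "rz": 0, "hand": 1}, {"x": 10, "y": 0, "z": 0, "rx": 0, "ry": 0, "rz": 0, "hand": 1}, {"x": 15, "y": 0, "z": 0, "rx": 0, "ry": 0, "rz": 0, "hand": 1}, {"x": 20, "y": 0, "z": 0, "rx": 0, "ry": 0, "rz": 0, "hand": 1}, {"x": 24, "y": 0, "z": 0, "rx": 0, "ry": 0, "rz": 0, "hand": 1}]'

```text
clock: 18.77
tcp_pos: [0.5601, -0.1092, 0.0801]
orientation: [-0.003, 0.75, -0.661, -0.003]
wrist_force: [2.4, 12.7, -1.2]
finger_gap: 0.0307
```

Call:
arm_command --motion '[{"x": 3, "y": 0, "z": 0, "rx": 0, "ry": 0, "rz": 0, "hand": 1}, {"x": 6, "y": 0, "z": 0, "rx": 0, "ry": 0, "rz": 0, "hand": 1}, {"x": 8, "y": 0, "z": 0, "rx": 0, "ry": 0, "rz": 0, "hand": 1}]'

```text
clock: 19.15
tcp_pos: [0.5615, -0.1178, 0.0801]
orientation: [-0.002, 0.75, -0.661, -0.002]
wrist_force: [2.3, 9.0, -1.1]
finger_gap: 0.0306
```

```bash
python3 m2.py m14.png|egrep 'shift|spin|top'
```

```text
shift mm [16.   2.8  0.5] rot deg [0.  0.2 0.2] | now [ 0.5617 -0.1187  0.0803] yaw -82.8 tilt 0.22 gap 0.0302 t 19.3 F [ 3.1  5.6 -0.9]
spindle mid a,b 0.0004 0.0002 0.10711707814133807
```

View pics/wm.png

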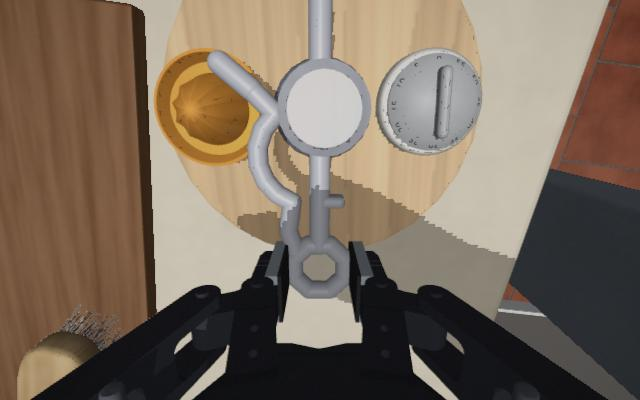

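Call:
arm_command --motion '[{"x": 4, "y": 0, "z": 0, "rx": 0, "ry": 0, "rz": 0, "hand": 1}, {"x": 8, "y": 0, "z": 0, "rx": 0, "ry": 0, "rz": 0, "hand": 1}, {"x": 12, "y": 0, "z": 0, "rx": 0, "ry": 0, "rz": 0, "hand": 1}, {"x": 14, "y": 0, "z": 0, "rx": 0, "ry": 0, "rz": 0, "hand": 1}, {"x": 14, "y": 0, "z": 0, "rx": 0, "ry": 0, "rz": 0, "hand": 1}]'

```text
clock: 19.92
tcp_pos: [0.5632, -0.1356, 0.0807]
orientation: [0.001, 0.749, -0.662, 0.0]
wrist_force: [4.3, -4.1, -0.3]
finger_gap: 0.0303
```

```bash
python3 m2.py m15.png|egrep 'shift|spin|top'
```

```text
shift mm [-1.   2.2  1. ] rot deg [ 0.1 -0.1  0. ] | now [ 0.5632 -0.1356  0.0807] yaw -83.0 tilt 0.11 gap 0.0303 t 20.07 F [ 3.  -5.4 -1.5]
spindle mid a,b 0.0002 0.0003 0.1071096155220821
```

View pics/wm.png

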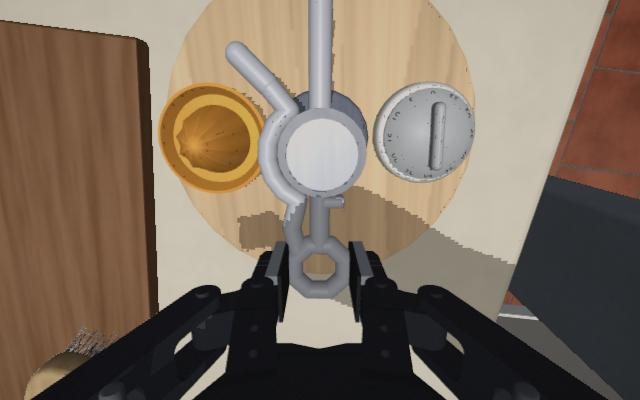

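Call:
arm_command --motion '[{"x": 1.5, "y": 0, "z": 0, "rx": 0, "ry": 0, "rz": 0, "hand": 1}, {"x": 3, "y": 0, "z": 0, "rx": 0, "ry": 0, "rz": 0, "hand": 1}, {"x": 3, "y": 0, "z": 0, "rx": 0, "ry": 0, "rz": 0, "hand": 1}]'

```text
clock: 20.45
tcp_pos: [0.5624, -0.1371, 0.08]
orientation: [0.001, 0.749, -0.662, -0.002]
wrist_force: [0.8, -2.5, -0.9]
finger_gap: 0.0307
```

```bash
python3 m2.py m16.png|egrep 'shift|spin|top'; python3 -c "
import cv2;a=cv2.imread('pics/wm.png');cv2.imwrite('pics/wmz.png',cv2.resize(a[60:310,220:420],None,fx=2.4,fy=2.4,interpolation=cv2.INTER_CUBIC))"
```

```text
shift mm [-2.4  1.3  0.4] rot deg [0.2 0.1 0.1] | now [ 0.5625 -0.1371  0.0801] yaw -82.9 tilt 0.18 gap 0.0305 t 20.6 F [ 1.2 -1.3 -0.2]
spindle mid a,b 0.0002 0.0003 0.10712071107433814
```

View pics/wmz.png

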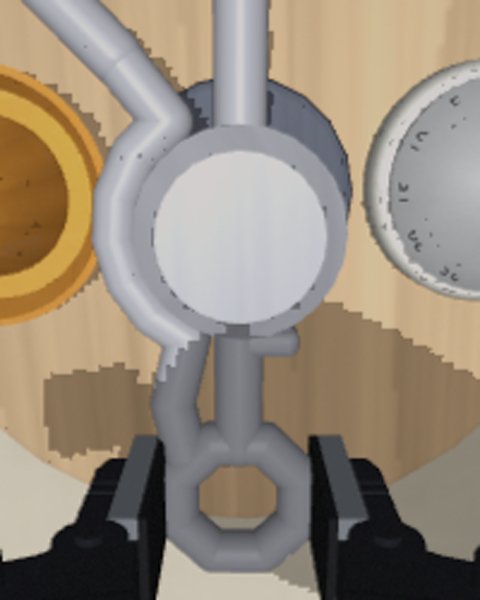

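```bash
python3 - <<'E'
from h import *
q=snap('wrist');rel(down(277),[.56,-.1349,.0797])
d=np.array([.1219,-.9925]);n=np.array([.9925,.1219])
e=onplane(q,[[318.7,267.3]],.088)[0]; s=onplane(q,[[220+240/2.4,60+237/2.4]],.108)[0]
print(e,s,(e-s)[:2]@d,(e-s)[:2]@n)
w=cloud(q);a=w[...,:2]@d;b=w[...,:2]@n
m=(w[...,2]>.104)&(w[...,2]<.112)&(np.hypot(w[...,0]-.568,w[...,1]+.1925)<.025)
c=[(a[m].min()+a[m].max())/2,(b[m].min()+b[m].max())/2,np.ptp(a[m]),np.ptp(b[m])];print('spindle a b',c)
t=onplane(q,[[220+276/2.4,60+340/2.4]],.088)[0];print('tab',t[:2]@d-c[0])
m=(w[...,2]>.08)&(w[...,2]<.093)&(a<c[0]-.035)&(a>c[0]-.09)&(abs(b-c[1])<.022)
print('eye range',a[m].min()-c[0],a[m].max()-c[0],b[m].min()-c[1],b[m].max()-c[1])
E
```

```text
shift mm [-2.5  2.3  0.4] rot deg [0.2 0.1 0.1] | now [ 0.5626 -0.1371  0.0801] yaw -82.9 tilt 0.17 gap 0.0306 t 20.65 F [ 0.9 -1.4 -1. ]
[ 0.56153283 -0.13546934  0.088     ] [ 0.56823556 -0.19327684  0.108     ] -0.05819100591495935 0.0003942739792076479
spindle a b [np.float64(0.26083190142709173), np.float64(0.5404053594148563), np.float64(0.035044282592314874), np.float64(0.035037068985297015)]
tab -0.02312562194732326
eye range -0.0768598658849127 -0.035015640610405296 -0.02125977190670081 0.021990600876512056
```

Call:
arm_command --motion '[{"x": 0.5, "y": 0, "z": 0, "rx": 0, "ry": 0, "rz": 0, "hand": 1}, {"x": 0.5, "y": 0, "z": 0, "rx": 0, "ry": 0, "rz": 0, "hand": 0.2}, {"x": 0.5, "y": 0, "z": 0, "rx": 0, "ry": 0, "rz": 0, "hand": 0.05}, {"x": 0.5, "y": 0, "z": 0, "rx": 0, "ry": 0, "rz": 0, "hand": -0.1}, {"x": 0.5, "y": 0, "z": 0, "rx": 0, "ry": 0, "rz": 0, "hand": -0.1}, {"x": 0.5, "y": 0, "z": -10, "rx": 0, "ry": 0, "rz": 0, "hand": -0.1}, {"x": 0.5, "y": 0, "z": -30, "rx": 0, "ry": 0, "rz": 0, "hand": -0.1}, {"x": 0.5, "y": 0, "z": -60, "rx": 0, "ry": 0, "rz": 0, "hand": -0.1}, {"x": -30, "y": 0, "z": -90, "rx": 0, "ry": 0, "rz": 0, "hand": -0.1}, {"x": -60, "y": 0, "z": -110, "rx": 0, "ry": 0, "rz": 0, "hand": -0.1}]' --force 40

```text
clock: 21.9
tcp_pos: [0.5563, -0.0776, 0.1927]
orientation: [-0.0, 0.749, -0.662, 0.0]
wrist_force: [1.1, 0.8, 0.6]
finger_gap: 0.0468
```

Call:
arm_command --motion '[{"x": 0, "y": 0, "z": 0, "rx": 0, "ry": 0, "rz": 0, "hand": -0.1}, {"x": 0, "y": 0, "z": 0, "rx": 0, "ry": 0, "rz": 0, "hand": -0.1}, {"x": 0, "y": 0, "z": 0, "rx": 0, "ry": 0, "rz": 0, "hand": -0.1}]'

```text
clock: 22.28
tcp_pos: [0.5554, -0.0784, 0.1895]
orientation: [0.001, 0.749, -0.662, -0.002]
wrist_force: [-0.2, -0.1, -0.4]
finger_gap: 0.0474
```

```bash
python3 - <<'E'
from h import *
q=snap('wrist','wf.png');sd=snap('side');rel(down(277),[.56,-.1349,.0797])
w=cloud(q);d=np.array([.1219,-.9925]);n=np.array([.9925,.1219])
a=w[...,:2]@d;b=w[...,:2]@n
m=(w[...,2]>.103)&(w[...,2]<.112)&(np.hypot(w[...,0]-.568,w[...,1]+.1925)<.025)
c=[(a[m].min()+a[m].max())/2,(b[m].min()+b[m].max())/2];a=a-c[0];b=b-c[1];print(c,np.median(w[m][:,2]))
m=(w[...,2]>.075)&(w[...,2]<.096)&(a<-.035)&(a>-.09)&(abs(b)<.025)
print('eye',a[m].min(),b[m].min(),b[m].max(),'z',np.percentile(w[m][:,2],[10,50,90]))
for lo,hi in((-.04,-.025),(.025,.04),(.04,.055),(.055,.07),(.07,.09)):
    m=(w[...,2]>.075)&(w[...,2]<.1)&(a>lo)&(a<hi)&(abs(b)<.008)
    if m.any():print(lo,b[m].mean().round(4),np.percentile(w[m][:,2],[50,90]).round(4),m.sum(),a[m].max().round(4))
T=lambda im,s:cv2.resize(im,s,interpolation=cv2.INTER_CUBIC)
cv2.imwrite('pics/fin.png',np.hstack([T(q['image'][0:220,200:440,::-1],(420,385)),T(sd['image'][190:260,290:370,::-1],(370,385))]))
E
```

```text
shift mm [ 56.8   2.  109.7] rot deg [0.2 0.1 0. ] | now [ 0.5554 -0.0784  0.1894] yaw -83.0 tilt 0.22 gap 0.0471 t 22.38 F [-0.3 -1.  -0.1]
[np.float64(0.26055645441985453), np.float64(0.540669806387384)] 0.10712806980151439
eye -0.0764679722833771 -0.016848101530159365 0.01609519274424731 z [0.07649548 0.08280488 0.08759007]
-0.04 0.0009 [0.0848 0.0869] 313 -0.025
0.025 0.0024 [0.0918 0.0935] 205 0.0344
```

View pics/fin.png

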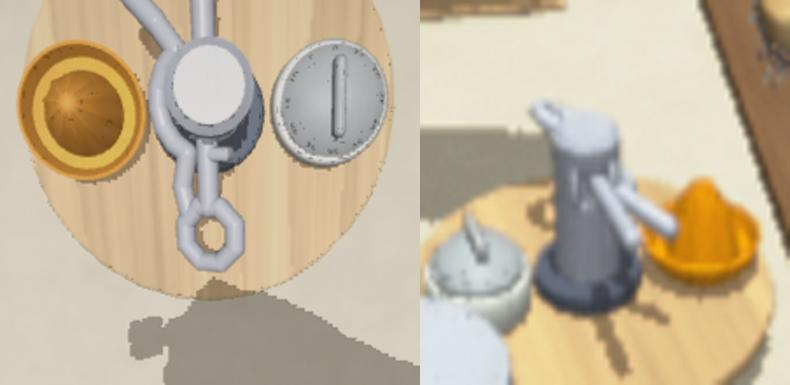

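Call:
arm_command --motion '[{"x": 10, "y": 0, "z": -30, "rx": 0, "ry": 0, "rz": 0, "hand": -0.1}, {"x": 40, "y": 0, "z": -40, "rx": 0, "ry": 0, "rz": 0, "hand": -0.1}, {"x": 60, "y": 0, "z": -40, "rx": 0, "ry": 0, "rz": 0, "hand": -0.1}, {"x": 60, "y": 0, "z": -40, "rx": 0, "ry": 0, "rz": 0, "hand": -0.1}, {"x": 60, "y": 0, "z": -40, "rx": 0, "ry": 0, "rz": 0, "hand": -0.1}]'

```text
clock: 23.0
tcp_pos: [0.5626, -0.137, 0.2292]
orientation: [0.001, 0.749, -0.662, -0.002]
wrist_force: [-0.3, -0.2, 0.7]
finger_gap: 0.0471
```

```bash
cat > fin.py <<'E'
from h import *
q=[snap('wrist','wf2.png') for _ in range(3)];sd=snap('side','sf2.png');rel(down(277),[.56,-.1349,.0797])
d=np.array([.1219,-.9925]);n=np.array([.9925,.1219]);c0=np.array([.5682,-.1928])
for nm,w in (('wrist',np.nanmean([cloud(x) for x in q],0)),('side',cloud(sd))):
    a=(w[...,:2]-c0)@d;b=(w[...,:2]-c0)@n;z=w[...,2]
    m=(z>.104)&(z<.112)&(np.hypot(a,b)<.025)
    if m.sum()>20 and nm=='wrist':
        ca=(a[m].min()+a[m].max())/2;cb=(b[m].min()+b[m].max())/2;print('spindle offs',ca,cb);a=a-ca;b=b-cb
    L=(z>.068)&(z<.1)&(abs(b)<.0085)&(((a>-.042)&(a<-.021))|((a>.022)&(a<.084)))
    P=np.c_[a[L],b[L],z[L]];print(nm,len(P))
    from scipy.optimize import least_squares
    def f(x):
        o=np.array([0,x[0],x[1]]);u=np.array([1,x[2],x[3]]);u/=np.linalg.norm(u)
        return np.linalg.norm(np.cross(P-o,u),axis=1)-.005
    if len(P)>30:
        s=least_squares(f,[0,.085,0,0],loss='soft_l1',f_scale=.001);print('  b0,z0,slope b,slope z',s.x.round(4),'rms',np.sqrt(np.mean(f(s.x)**2)).round(4))
    E=(z>.065)&(z<.1)&(a<-.044)&(a>-.085)&(abs(b)<.025)
    if E.sum()>30 and nm=='wrist':print('  eye a',a[E].min(),a[E].max(),'b',b[E].min(),b[E].max(),'plane',np.linalg.lstsq(np.c_[a[E]+.058,b[E],np.ones(E.sum())],z[E],rcond=None)[0])
    if L.any():print('  tip a',a[L].max())
g=q[-1]['image'][:,:,::-1]
T=lambda im,s:cv2.resize(im,s,interpolation=cv2.INTER_CUBIC)
cv2.imwrite('pics/fin.png',np.hstack([T(g[60:280,200:440],(420,385)),T(sd['image'][190:260,290:370,::-1],(370,385))]))
E
python3 fin.py
```

```text
shift mm [ -1.8   2.4 150.3] rot deg [0.2 0.1 0.1] | now [ 0.5631 -0.1366  0.23  ] yaw -82.9 tilt 0.17 gap 0.0471 t 23.2 F [ 0.2 -1.3  0.1]
spindle offs -0.00011472999198968575 0.0003681821159177909
wrist 1100
  b0,z0,slope b,slope z [0.0015 0.0844 0.0309 0.1095] rms 0.0026
  eye a -0.0759418783658464 -0.04401240956345284 b -0.01796497841654276 0.014922221115185966 plane [ 0.13348173 -0.44490842  0.08155912]
  tip a 0.0831641828205382
side 61
  b0,z0,slope b,slope z [0.0014 0.0872 0.046  0.0942] rms 0.001
  tip a 0.08232564387943413
```

View pics/fin.png

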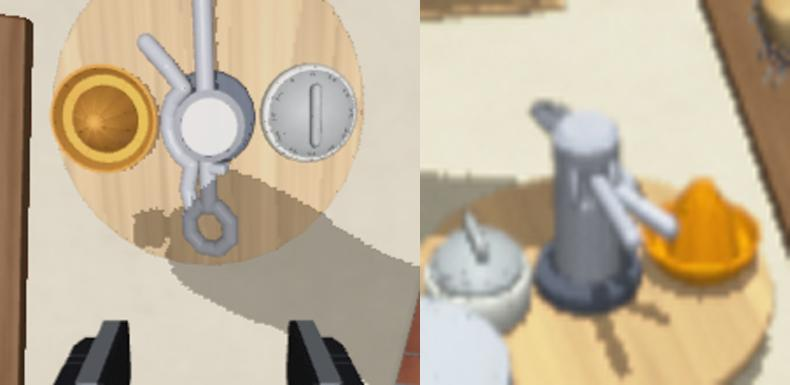

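```bash
python3 - <<'E'
from h import *
q=snap('wrist','wf3.png');w=cloud(q)
d=np.array([.1219,-.9925]);n=np.array([.9925,.1219]);c0=np.array([.5686,-.1928])
a=(w[...,:2]-c0)@d;b=(w[...,:2]-c0)@n;z=w[...,2]
for al in np.arange(-.05,.06,.01):
    r=[]
    for bl in (-.02,-.012,-.004,.004,.012,.02,.028,.036):
        m=(a>al)&(a<al+.01)&(b>bl)&(b<bl+.008)&(z>.055)&(z<.1); r.append(round(float(np.percentile(z[m],85))*1000,1) if m.sum()>4 else 0)
    print(round(al,3),r)
for al in np.arange(-.08,-.04,.006):
    r=[]
    for bl in np.arange(-.02,.02,.006):
        m=(a>al)&(a<al+.006)&(b>bl)&(b<bl+.006)&(z>.05)&(z<.1); r.append(round(float(np.percentile(z[m],85))*1000,1) if m.sum()>4 else 0)
    print('eye',round(al,3),r)
g=q['image'][:,:,::-1];cv2.imwrite('pics/wf3z.png',cv2.resize(g[50:250,220:420],None,fx=3,fy=3,interpolation=cv2.INTER_CUBIC))
E
```

```text
-0.05 [87.0, 87.2, 85.3, 81.0, 78.1, 0, 0, 0]
-0.04 [0, 84.3, 86.0, 81.2, 79.6, 0, 0, 0]
-0.03 [0, 90.4, 88.2, 82.6, 80.9, 0, 0, 0]
-0.02 [0, 0, 0, 81.2, 79.8, 77.8, 0, 0]
-0.01 [0, 0, 0, 0, 77.5, 78.1, 0, 0]
0.0 [0, 0, 0, 0, 80.3, 79.7, 0, 0]
0.01 [0, 0, 91.9, 89.7, 84.7, 81.6, 0, 0]
0.02 [0, 0, 92.7, 92.3, 84.4, 82.9, 0, 0]
0.03 [0, 0, 93.7, 93.3, 81.7, 81.9, 79.9, 0]
0.04 [0, 0, 94.9, 94.3, 0, 77.1, 78.7, 76.5]
0.05 [0, 0, 95.6, 95.8, 0, 0, 0, 0]
eye -0.08 [0, 0, 83.2, 79.9, 0, 0, 0]
eye -0.074 [0, 86.0, 84.1, 80.8, 78.2, 0, 0]
eye -0.068 [87.8, 87.8, 84.7, 77.6, 77.0, 76.1, 0]
eye -0.062 [87.7, 89.1, 0, 0, 76.0, 77.0, 0]
eye -0.056 [88.4, 88.9, 87.6, 0, 79.4, 77.3, 0]
eye -0.05 [0, 88.0, 87.1, 84.8, 81.3, 78.8, 0]
eye -0.044 [0, 0, 85.1, 84.9, 80.0, 79.1, 0]
```

View pics/wf3z.png

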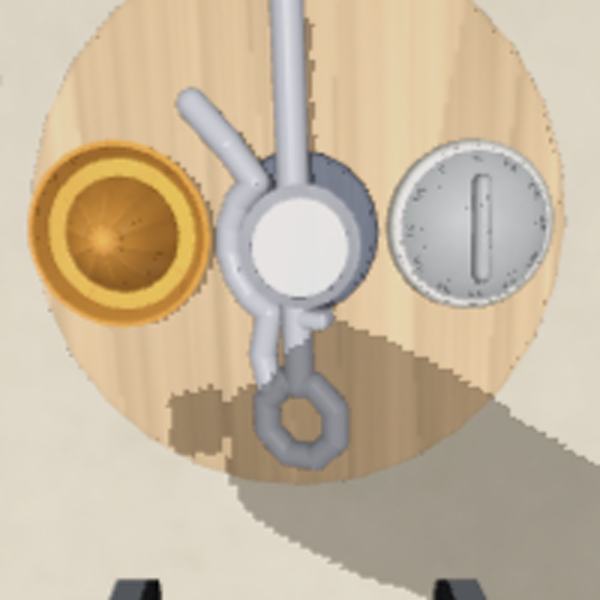

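```bash
cat > rg.py <<'E'
from h import *
d=np.array([.1219,-.9925,0]);n=np.array([.9925,.1219,0]);c0=np.array([.5686,-.1928,0]);k=np.array([0,0,1.])
B=np.c_[d,n,k]
def tool(roll,pitch,yawb):
    u=np.array([1,yawb,pitch]);u/=np.linalg.norm(u)
    v=np.array([0,np.cos(roll),-np.sin(roll)]);v-=u*(u@v);v/=np.linalg.norm(v);N=np.cross(u,v)
    return Ro.from_matrix(B@np.c_[u,-v,-N]),B@u,B@N
if __name__=='__main__':
    R,u,N=tool(np.radians(22),.1,.03)
    C=c0+B@np.array([-.0577,-.0008,.079])
    print('eye world',C,'toolz',-N)
    for h in (.06,-.007): print(h);rel(R,C+N*h)
E
python3 rg.py
```

```text
eye world [ 0.56077237 -0.13563027  0.079     ] toolz [-0.3571998  -0.14804365 -0.92221408]
0.06
shift mm [ -7.3 -20.4  95.8] rot deg [-21.8   6.   -0.4] | now [ 0.5631 -0.1366  0.2301] yaw -82.9 tilt 0.15 gap 0.0469 t 23.25 F [-0.2  0.4 -0.4]
-0.007
shift mm [ -0.4   4.5 157.6] rot deg [-21.8   6.   -0.4] | now [ 0.5631 -0.1366  0.2301] yaw -82.9 tilt 0.15 gap 0.0469 t 23.25 F [-0.2  0.4 -0.4]
```

Call:
arm_command --motion '[{"x": -2, "y": -5, "z": 20, "rx": -6, "ry": 1.5, "rz": 0, "hand": -0.1}, {"x": -4, "y": -10, "z": 45, "rx": -12, "ry": 3, "rz": 0, "hand": -0.1}, {"x": -6, "y": -15, "z": 70, "rx": -18, "ry": 4.5, "rz": 0, "hand": -0.1}, {"x": -7.3, "y": -20.4, "z": 96, "rx": -21.8, "ry": 6, "rz": -0.4, "hand": -0.1}, {"x": -7.3, "y": -20.4, "z": 96, "rx": -21.8, "ry": 6, "rz": -0.4, "hand": -0.1}, {"x": -7.3, "y": -20.4, "z": 96, "rx": -21.8, "ry": 6, "rz": -0.4, "hand": -0.1}]'

```text
clock: 24.0
tcp_pos: [0.5825, -0.1274, 0.1351]
orientation: [0.176, 0.737, -0.646, -0.087]
wrist_force: [-0.8, 0.9, 1.7]
finger_gap: 0.0471
```

```bash
python3 rg.py; python3 - <<'E'
from h import *
q=snap('wrist');g=q['image'][:,:,::-1];cv2.imwrite('pics/r1.png',cv2.resize(g[60:330,180:460],None,fx=2.2,fy=2.2,interpolation=cv2.INTER_CUBIC))
E
```

```text
eye world [ 0.56077237 -0.13563027  0.079     ] toolz [-0.3571998  -0.14804365 -0.92221408]
0.06
shift mm [-0.8 -0.1  0.7] rot deg [-0.1  0.  -0.1] | now [ 0.5825 -0.1274  0.1351] yaw -81.4 tilt 22.64 gap 0.0471 t 24.0 F [-0.8  0.9  1.7]
-0.007
shift mm [-0.8  0.  67.7] rot deg [-0.1  0.  -0.1] | now [ 0.5825 -0.1274  0.1351] yaw -81.4 tilt 22.64 gap 0.0471 t 24.0 F [-0.8  0.9  1.7]
```

View pics/r1.png

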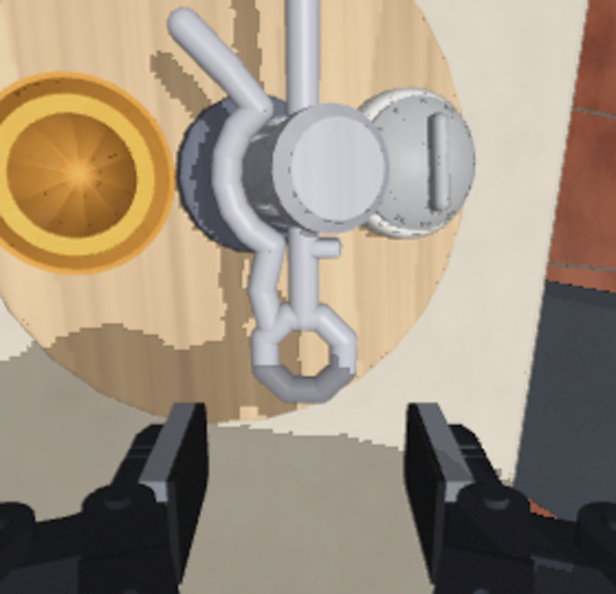

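Call:
arm_command --motion '[{"x": -0.5, "y": 0, "z": 25, "rx": 0, "ry": 0, "rz": 0, "hand": -0.1}, {"x": -0.5, "y": 0, "z": 50, "rx": 0, "ry": 0, "rz": 0, "hand": -0.1}, {"x": -0.5, "y": 0, "z": 63, "rx": 0, "ry": 0, "rz": 0, "hand": -0.1}, {"x": -0.5, "y": 0, "z": 67, "rx": 0, "ry": 0, "rz": 0, "hand": -0.1}, {"x": -0.5, "y": 0, "z": 67, "rx": 0, "ry": 0, "rz": 0, "hand": 0.0}, {"x": -0.5, "y": 0, "z": 67, "rx": 0, "ry": 0, "rz": 0, "hand": 0.5}, {"x": -0.5, "y": 0, "z": 67, "rx": 0, "ry": 0, "rz": 0, "hand": 0.5}, {"x": -0.5, "y": 0, "z": 67, "rx": 0, "ry": 0, "rz": 0, "hand": 0.5}]' --force 40

```text
clock: 25.05
tcp_pos: [0.5591, -0.1372, 0.0729]
orientation: [0.177, 0.737, -0.646, -0.086]
wrist_force: [1.4, -1.8, 2.2]
finger_gap: 0.0331
```

```bash
cat > lv.py <<'E'
from rg import *
import sys
r,p,y=map(float,sys.argv[1:4])
R,u,N=tool(np.radians(r),p,y)
C=c0+B@np.array([-.058,0.0003-.058*y,.085-.058*p])   # eye centre, seat on axis (b offset .0003)
rel(R,C-N*.006)
E
python3 lv.py 0 0 0
python3 - <<'E'
from h import *
q=snap('wrist');g=q['image'][:,:,::-1];cv2.imwrite('pics/r2.png',cv2.resize(g[60:330,180:460],None,fx=2.2,fy=2.2,interpolation=cv2.INTER_CUBIC))
E
```

```text
shift mm [-0.9 -0.5 -7. ] rot deg [21.9 -6.   0.5] | now [ 0.5591 -0.1372  0.0729] yaw -81.4 tilt 22.67 gap 0.0331 t 25.05 F [ 1.4 -1.8  2.2]
```

View pics/r2.png

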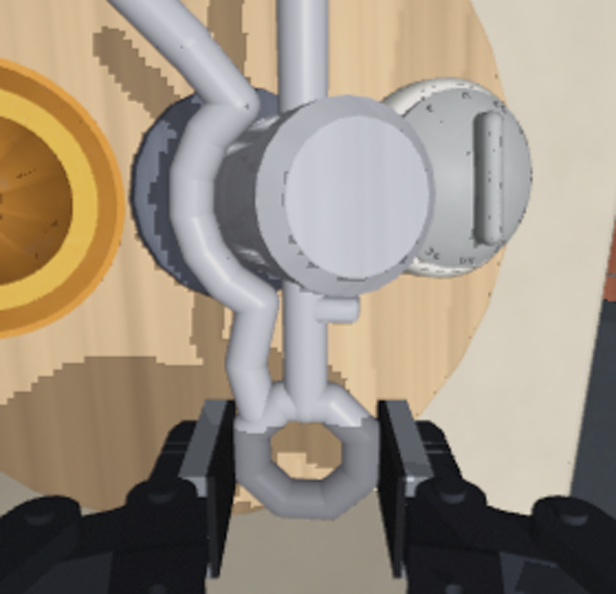

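Call:
arm_command --motion '[{"x": 0, "y": 0, "z": 0, "rx": 0, "ry": 0, "rz": 0, "hand": 1}, {"x": 0, "y": 0, "z": -1.5, "rx": 5, "ry": -1.5, "rz": 0, "hand": 1}, {"x": 0, "y": 0, "z": -3, "rx": 10, "ry": -3, "rz": 0, "hand": 1}, {"x": 0, "y": 0, "z": -5, "rx": 15, "ry": -4.5, "rz": 0, "hand": 1}, {"x": 0, "y": 0, "z": -6.5, "rx": 20, "ry": -6, "rz": 0.3, "hand": 1}, {"x": 0, "y": 0, "z": -7.5, "rx": 25, "ry": -7, "rz": 0.5, "hand": 1}, {"x": 0, "y": 0, "z": -7.5, "rx": 25, "ry": -7, "rz": 0.5, "hand": 1}]' --force 80

```text
clock: 25.98
tcp_pos: [0.5608, -0.1366, 0.0797]
orientation: [-0.026, 0.748, -0.663, 0.012]
wrist_force: [2.6, -2.4, -0.8]
finger_gap: 0.0314
```

```bash
python3 lv.py 0 0 0
python3 - <<'E'
from h import *
q=snap('wrist');g=q['image'][:,:,::-1];cv2.imwrite('pics/r3.png',cv2.resize(g[60:330,180:460],None,fx=2.2,fy=2.2,interpolation=cv2.INTER_CUBIC))
E
python3 fin.py
```

```text
shift mm [-1.3 -1.2  0.8] rot deg [-3.1  0.9 -0.1] | now [ 0.5608 -0.1366  0.0797] yaw -83.1 tilt 3.28 gap 0.0314 t 25.98 F [ 2.6 -2.4 -0.8]
shift mm [-1.3  1.6 -0.4] rot deg [-3.  1. -0.] | now [ 0.5618 -0.136   0.0793] yaw -83.0 tilt 3.2 gap 0.0315 t 26.23 F [ 0.9 -2.  -1. ]
spindle offs 0.0001887094157531563 -5.3640407595005254e-05
wrist 3329
  b0,z0,slope b,slope z [ 0.0001  0.0833  0.0058 -0.0196] rms 0.0009
  eye a -0.07636723391022546 -0.044000019925269425 b -0.02498285661223005 0.024907640891377515 plane [ 0.07270013 -0.02462093  0.08903465]
  tip a 0.0596203496500025
side 73
  b0,z0,slope b,slope z [ 0.0007  0.0844  0.0045 -0.0016] rms 0.001
  tip a 0.08162895580874782
```

View pics/r3.png

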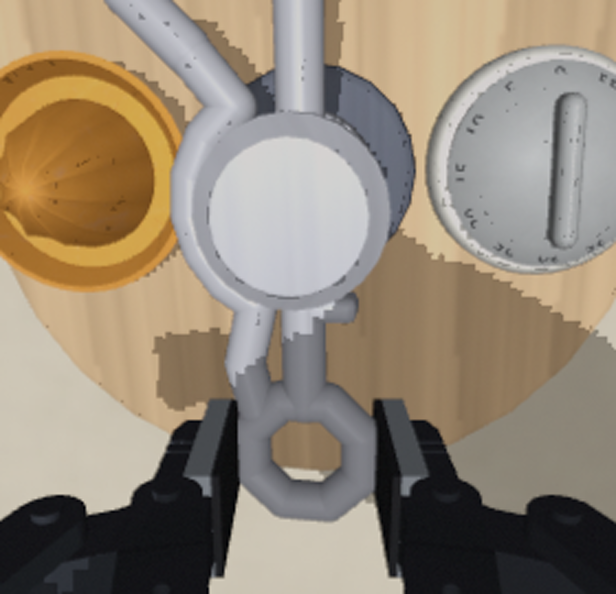

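Call:
arm_command --motion '[{"x": 0, "y": 0, "z": 0.5, "rx": -1, "ry": 1, "rz": 0, "hand": 1}, {"x": 0, "y": 0, "z": 1, "rx": -2, "ry": 1, "rz": 0, "hand": 1}, {"x": 0, "y": 0, "z": 1.5, "rx": -2, "ry": 1, "rz": 0, "hand": 1}, {"x": 0, "y": 0, "z": 1.5, "rx": -2, "ry": 1, "rz": 0, "hand": 1}]' --force 50

```text
clock: 26.72
tcp_pos: [0.5615, -0.1359, 0.0778]
orientation: [-0.007, 0.749, -0.663, 0.006]
wrist_force: [1.2, -1.8, 0.1]
finger_gap: 0.031
```

```bash
python3 lv.py 0 0 0;python3 fin.py
```

```text
shift mm [-0.6 -0.4 -1.2] rot deg [-1.1  0.  -0. ] | now [ 0.5615 -0.1359  0.0778] yaw -83.0 tilt 1.09 gap 0.031 t 26.73 F [ 1.2 -1.8  0.1]
shift mm [-1.2  1.1 -1.8] rot deg [-1.1  0.  -0.1] | now [ 0.5613 -0.136   0.0779] yaw -83.1 tilt 1.1 gap 0.0314 t 26.93 F [ 2.5 -2.2 -0.1]
spindle offs 0.00013405109888272627 0.00012147051743956021
wrist 3331
  b0,z0,slope b,slope z [0.0002 0.0831 0.0078 0.0126] rms 0.0008
  eye a -0.07635383212223659 -0.04400817712379607 b -0.024953329584240964 0.02495794193033602 plane [ 0.11332387 -0.04028407  0.08742105]
  tip a 0.05864272988139751
side 64
  b0,z0,slope b,slope z [ 0.0007  0.0855  0.0092 -0.0025] rms 0.0011
  tip a 0.08256809489782536
```

Call:
arm_command --motion '[{"x": 0.5, "y": -0.3, "z": 0.3, "rx": -1, "ry": 0, "rz": 0, "hand": 1}, {"x": 1, "y": -0.5, "z": 0.6, "rx": -1, "ry": 0, "rz": 0, "hand": 1}, {"x": 1, "y": -0.5, "z": 0.6, "rx": -1, "ry": 0, "rz": 0, "hand": 1}]' --force 20

```text
clock: 27.3
tcp_pos: [0.5615, -0.1364, 0.0771]
orientation: [-0.001, 0.749, -0.663, -0.0]
wrist_force: [-0.1, -0.8, 1.7]
finger_gap: 0.0316
```

Call:
arm_command --motion '[{"x": 0, "y": 0, "z": 0, "rx": 0, "ry": 0, "rz": 0, "hand": 0.24}, {"x": 0, "y": 0, "z": 0, "rx": 0, "ry": 0, "rz": 0, "hand": 0.2}, {"x": 0, "y": 0, "z": 0, "rx": 0, "ry": 0, "rz": 0, "hand": 0.16}, {"x": 0, "y": 0, "z": 0, "rx": 0, "ry": 0, "rz": 0, "hand": 0.12}, {"x": 0, "y": 0, "z": 0, "rx": 0, "ry": 0, "rz": 0, "hand": 0.06}, {"x": 0, "y": 0, "z": 0, "rx": 0, "ry": 0, "rz": 0, "hand": 0.0}, {"x": 0, "y": 0, "z": 0, "rx": 0, "ry": 0, "rz": 0, "hand": -0.06}]'

```text
clock: 28.18
tcp_pos: [0.5618, -0.1367, 0.0772]
orientation: [-0.001, 0.749, -0.663, 0.0]
wrist_force: [0.4, -0.4, -0.3]
finger_gap: 0.0456
```

```bash
python3 lv.py 0 0 0;python3 fin.py; cp pics/wf2.png pics/r4.png
```

```text
shift mm [-1.5 -0.2 -1.8] rot deg [-0.1  0.  -0. ] | now [ 0.5618 -0.1367  0.0772] yaw -83.0 tilt 0.09 gap 0.0456 t 28.18 F [ 0.4 -0.4 -0.3]
shift mm [-2.   1.6 -2.5] rot deg [-0.1  0.  -0. ] | now [ 0.5618 -0.1367  0.0772] yaw -83.0 tilt 0.09 gap 0.0455 t 28.38 F [ 0.6  0.3 -0.2]
spindle offs 0.00011322689543211487 0.00018494278567375046
wrist 3440
  b0,z0,slope b,slope z [0.0015 0.0836 0.0317 0.0502] rms 0.0012
  eye a -0.0759546045799907 -0.044006898925307 b -0.024974170434745806 0.024996200870941565 plane [ 0.14662784 -0.15243269  0.08588995]
  tip a 0.05803557731221795
side 65
  b0,z0,slope b,slope z [0.0027 0.0849 0.0151 0.0622] rms 0.0012
  tip a 0.08117248348291368
```

View pics/r4.png

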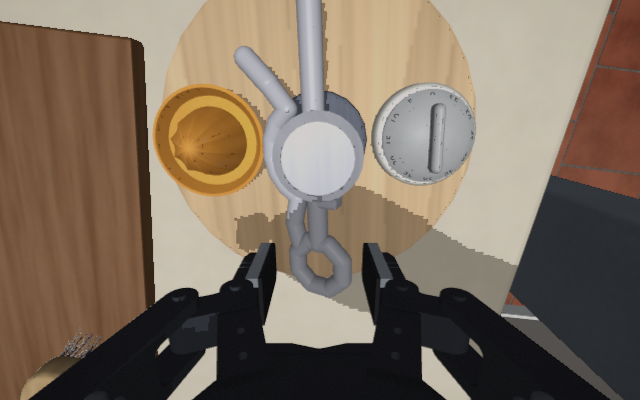

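Call:
arm_command --motion '[{"x": 0, "y": 0, "z": 0, "rx": 0, "ry": 0, "rz": 0, "hand": -0.2}, {"x": 0, "y": 0, "z": -10, "rx": 0, "ry": 0, "rz": 0, "hand": -0.2}, {"x": 0, "y": 0, "z": -40, "rx": 0, "ry": 0, "rz": 0, "hand": -0.2}, {"x": 0, "y": 0, "z": -90, "rx": 0, "ry": 0, "rz": 0, "hand": -0.2}, {"x": 0, "y": 0, "z": -140, "rx": 0, "ry": 0, "rz": 0, "hand": -0.2}, {"x": 0, "y": 0, "z": -150, "rx": 0, "ry": 0, "rz": 0, "hand": -0.2}, {"x": 0, "y": 0, "z": -150, "rx": 0, "ry": 0, "rz": 0, "hand": -0.2}]'

```text
clock: 29.25
tcp_pos: [0.5621, -0.137, 0.2283]
orientation: [-0.001, 0.749, -0.663, 0.001]
wrist_force: [-1.2, -0.4, -0.9]
finger_gap: 0.0515
```

```bash
python3 fin.py; python3 fin.py
```

```text
shift mm [ -1.3   0.3 145.7] rot deg [ 0.1  0.1 -0. ] | now [ 0.5607 -0.1365  0.2254] yaw -83.0 tilt 0.15 gap 0.0514 t 29.45 F [-0.2  0.8  0.3]
spindle offs 6.637995331251582e-05 0.00015286688243160325
wrist 952
  b0,z0,slope b,slope z [0.0015 0.0835 0.0343 0.0487] rms 0.0025
  eye a -0.07986218661601496 -0.04400349190600282 b -0.016908590510921764 0.014426880815800526 plane [ 0.12517792 -0.3904919   0.08379435]
  tip a 0.08370743874612228
side 65
  b0,z0,slope b,slope z [0.0016 0.0862 0.0396 0.0354] rms 0.0009
  tip a 0.08283308329602453
shift mm [ -1.7   0.9 146.5] rot deg [ 0.   0.1 -0. ] | now [ 0.5612 -0.1367  0.2262] yaw -83.0 tilt 0.09 gap 0.051 t 29.65 F [ 0.3  0.2 -0.5]
spindle offs 7.688098207593932e-05 -3.217624376197249e-05
wrist 1092
  b0,z0,slope b,slope z [0.0018 0.0836 0.0339 0.0484] rms 0.0012
  eye a -0.07996474439491402 -0.04400716415124281 b -0.017632065017801048 0.015560075746406162 plane [ 0.09034157 -0.45999675  0.08440243]
  tip a 0.08051060275746678
side 65
  b0,z0,slope b,slope z [0.0016 0.0854 0.0373 0.0506] rms 0.0012
  tip a 0.08220266850141082
```

View pics/fin.png

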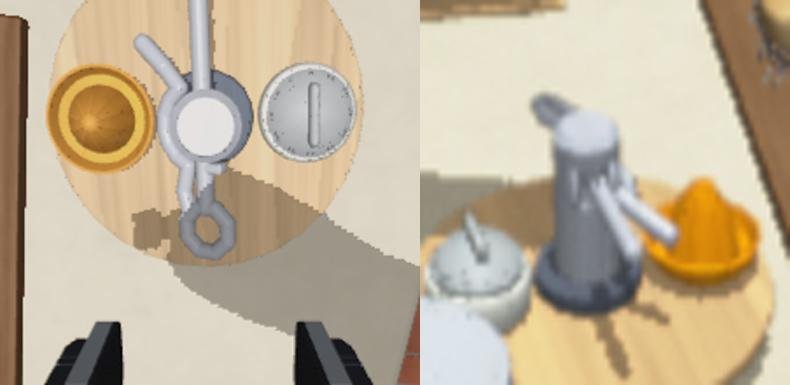

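```bash
python3 - <<'E'
from h import *
w0=np.load('top0.npy');q=snap('wrist');w=cloud(q)
for nm,c in (('sq',(.63,-.181)),('timer',(.507,-.199))):
    for W in (w0,w):
        m=(np.hypot(W[...,0]-c[0],W[...,1]-c[1])<.045)&(W[...,2]>.042)&(W[...,2]<.075)&(np.hypot(W[...,0]-.568,W[...,1]+.193)>.032)
        print(nm,W[m].mean(0).round(3),m.sum())
E
python3 fin.py|grep -E 'slope|tip'
```

```text
sq [ 0.632 -0.183  0.054] 184
sq [ 0.63  -0.186  0.057] 998
timer [ 0.508 -0.203  0.054] 360
timer [ 0.509 -0.205  0.053] 2455
  b0,z0,slope b,slope z [0.0015 0.0836 0.0324 0.0489] rms 0.0011
  tip a 0.08051983431250725
  b0,z0,slope b,slope z [0.002  0.0858 0.032  0.0466] rms 0.0011
  tip a 0.08142167369199989
```

```bash
python3 - <<'E'
from h import *
q=snap('wrist','wf5.png')
g=q['image'][:,:,::-1];cv2.imwrite('pics/wf5z.png',cv2.resize(g[80:230,240:400],None,fx=4.5,fy=4.5,interpolation=cv2.INTER_CUBIC))
d=np.array([.1219,-.9925]);n=np.array([.9925,.1219])
e=onplane(q,[[318.3,191.4]],.082)[0]; s=onplane(q,[[317.1,131.4]],.108)[0]
print((e-s)[:2]@d,(e-s)[:2]@n,s,e)
c=np.array([.5684,-.1930])
for r in (-.058-.018,-.058+.018,-.04): 
    P=np.r_[c+d*r,.081];print(r,proj(q,P))
print('tip exp',proj(q,np.r_[c+d*.083+n*.003,.0885]))
E
```

```text
-0.060284351267892146 -0.000856737256649106 [ 0.56926364 -0.19389928  0.108     ] [ 0.56106398 -0.13416647  0.082     ]
-0.076 [[318.22395415 206.94893294]]
-0.04000000000000001 [[318.15855897 172.24459995]]
-0.04 [[318.15855897 172.24459995]]
tip exp [[314.29859115  30.12574295]]
```

View pics/wf5z.png

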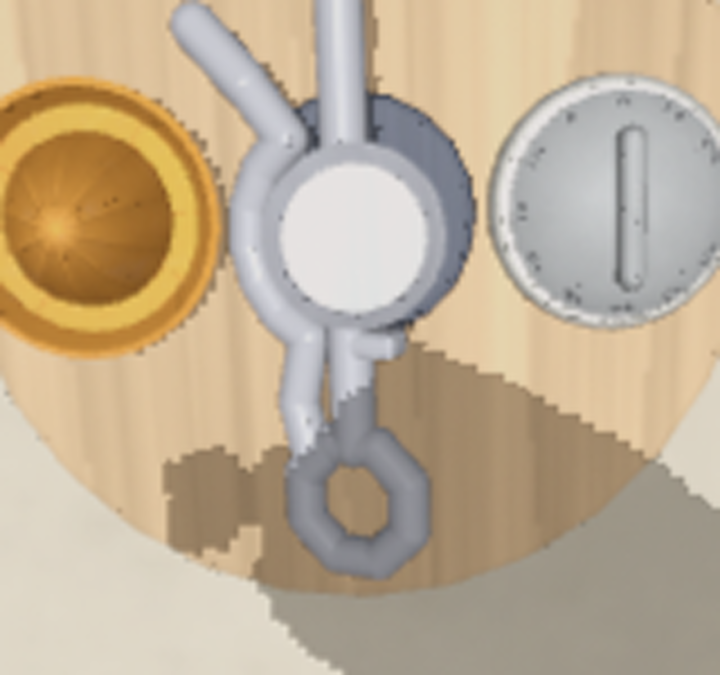

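```bash
python3 -c "
from h import *
print(hand_in()); print(get_state()['clock'])"
```

```text
the job is handed in; nothing more can be done
None
the job is handed in; nothing more can be done
```

I drew the clip out of its dock by the leg and laid it flat on the counter. I then took it again by the eye and pushed it through the spindle's cross-hole until the bow sprang over. It is handed in, at about 30 s of the 58 s allowed.

After the first release the clip sagged: it rolled about 22° and the leg pitched about 0.10–0.11 rad, close to the 0.12 limit. I took the eye again, levelled the clip, let the leg rest on the floor of the hole and released it slowly.

My last checks, about 1.5 s after that second release and with the arm well clear:

| Check | Measured | Limit |
|---|---|---|
| Seat along the leg | 1 to 2.5 mm short of home | 4 mm |
| Seat across | about 1.5 mm | 4 mm |
| Seat height | 84 to 86 mm | 80 to 90 mm |
| Leg angle to the hole | about 0.06 rad | 0.12 rad |

- **Stability:** the leg did not move between the last measurements, so the clip looks to be at rest.
- **Seat along the leg:** the ways of measuring disagreed here. The tip read about 1 mm short, and the eye read up to about 2.5 mm short.
- **Roll:** the clip is still rolled about 20–25° about its leg, because the bow sags under its own weight. The judged angle does not count roll.
- **Bow:** it looks closed round the spindle in the pictures, but I could not measure its angle directly.
- **Other things:** the squeezer and timer were within about 4 mm of where they started. I did not measure the brush and glass again, but the arm never worked near them.

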